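Get the middle slide box out of the catch-locked specimen case

ROBOT

A 6-joint arm with a two-finger parallel gripper is mounted at the origin on the work surface. World frame = base frame: x ahead of the robot, y to its left, z up, the work surface at z = 0. Lengths are in m, angles in degrees, forces in N, time in s.
With the tool pointing down it reaches from about 0.3 to 0.85 m from the base axis. Payload 5.4 kg.
Tool frame: the origin (TCP) lies midway between the tips of the shut fingers; the grasp point (between the pads) lies 19 mm behind it; z points along the fingers, y is the line along which they close (so a half turn about z gives the same grasp; the last joint's range is limited). The gripper opens to 85 mm and grips with 20 to 120 N. Pads are 22 mm wide; open, the fingers measure 114 mm over their backs; the gripper's body (76 mm by 85 mm) begins 54 mm behind the grasp point. The pads swing forward as they close: fully open they stand 13 mm farther back than shut.
Start: joints at [56.66, 9.076, 91.501, -0, 79.423, -12.038], TCP at [0.209, 0.536, 0.195] pointing down, gripper open.
Joint ranges: [-166.64, 166.64], [-54.1, 131.32], [10.49, 154.53], [-73.88, 253.88], [9.74, 151.15], [-171.62, 171.62]. Speed limits (degrees/s): [147.25, 147.25, 180, 180, 180, 180].

INTERFACE

Orientations are given as [roll, pitch, yaw] about the fixed x, y, z axes, in that order (R = Rz(yaw) Ry(pitch) Rx(roll)).
In Python, from workcell import status, cams, order, finder gives the robot as it stands.
- The arm moves only by the tool arm_command, never from a script. Its argument "deltas" is a list of rows, each an object of numbers: "gripper": the closure, from 0 (fully open) to 1 (shut); "tx", "ty", "tz": the shift along the world's x, y, z as a fraction of full scale; "rx", "ry", "rz": the turn, a rotation vector about the world's x, y, z as a fraction of full scale. A call has 1 to 8 rows; each row shifts and turns the commanded pose from where the row before left it; what a row does not reach is not made up. Full scale, the value 1, is 0.06 m for a shift and 5 degrees for a turn. A row lasts 1/8 s, in which the tool goes at most 62.5 mm and 10.7 degrees, less where a joint would pass 70% of its speed; a pose out of reach is approached as far as the arm can. A call with a number of a shift or a turn outside -1 to 1 is refused whole. A call with a gripper value outside its range is refused whole. The fingers move at their own pace and stop on an object; "squeeze" is the grip in N (left out, the last holds). Time passes only in rows, so rows that do not move let the fingers close. It gives the time, the measured TCP pose, the force, the opening and the grip force at its end, in the units of the state.
- status.observe(): the state, without advancing time (a new reading comes with each control period).
- cams.camera(name): name is "scene" or "side" or "wrist"; returns a dict with "pixels" (384x512x3 uint8, red, green, blue), "intrinsics" (3x3 intrinsics, pixels), "world_to_cam" (4x4, takes a point from world to camera coordinates). Camera axes: x right, y down, z forward; pixel columns grow to the right and rows downward; lengths in m; the calibration is good to about 2 mm. The wrist camera is an equidistant fisheye: a pixel r from the principal point sees the ray r / f radians off the axis. A picture is of the moment at which its call begins. There is no depth.
- order.finish_job(): hands the job in; it is judged then, once.
Trained networks look in a picture, given as the dict that the camera call returned (one of the last four; its "shot" number tells which), for a name from the list of things; names that differ only in an ending like _2 or _b are one class to them, and where a whole thing is asked for, a point or a joint stands for the part that bears it (a point fixed in the world has none). Each returns a list of dicts, best first, with "confidence" (0 to 1); they miss things now and then, are a little off and sometimes report something else, mostly with a low value. They report only what shows in the picture. A call takes as long as a camera call.
- finder.cut_out(picture, thing): "mask" (384x512 bool, what is visible of it) and "xy" ([column, row] in pixels, amid what is visible of it).
The state is a dict: "clock": time; "qpos": joint angles; "qvel": joint speeds; "joint_efforts": joint torques, N m; "position": TCP position; "tool_rot": TCP orientation; "ft_force": force on the tool from outside, world axes, zero at the start; "ft_torque": the same for the moment, N m; "grip_width": finger opening in m; "gripper_force": force on a finger pad.
Only numpy, scipy, OpenCV 4.12 (cv2) and the standard library are available. Lean on these libraries where they do the work, as an engineer would, in place of code of your own. Each camera call takes 0.05 s, during which the arm holds its last target. There are 200 camera calls.

TASK

Open the grey specimen case: reach under the raised front edge of its lid, push the hidden sprung safety catch aside to the case's left while you lift, and swing the lid right back until it rests on its stop. Then push the middle one of the three tightly packed slide boxes endways along the case floor until its end stands out from between its neighbours by enough for fingers to fit on both sides (a good 40 mm), take hold of it there, and set it down, not dropped, flat on its base on the floor of the white sorting tray. Leave the lid open, the other two boxes standing in the case, and everything else on the bench and in the tray undisturbed.

Things in the scene. Friction and masses are not known exactly. Their poses are not given: they have to be found in the camera images.
- case: grey specimen case, fixed: an open tub 123 mm (x) by 237 (y) outside, 111 by 225 inside, 68 tall, walls 6, inner floor 18 above the bench. Origin: centre of the underside. x points from its front wall to its hinge side, roughly away from the robot; y to its left; z up. At the start the lid hides the three boxes inside. Case and tray may stand either way round, left or right
- lid (a joint): hinge of the case's lid (rad). 0: it rests on two rubber buffers, already sloping up 0.14 rad towards its raised front edge. Opens upward to a stop at 2.0, leaning well back past upright; falls back onto the stop from about 1.45 on, falls shut below that. With the catch at rest it rises no more than 0.05. Once 0.1 up, the catch no longer holds it
- lid_hinge (a point): middle of the hinge line, in the plane of the lid's underside: 68 mm from the case's origin along the case's +x and 72 mm up. The lid turns about the case's y. Frame turns with the lid: x along the underside from front edge to hinge, z out of its top
- lid_edge (a point): middle of the lower front edge of the flat grey lid: 180 mm in front of the hinge along the underside, about 97 mm above the bench at the start, overhanging the case's front wall by 49 mm. Lid 10 mm thick, 237 mm wide, about 300 g
- catch (a joint): travel (m) of the sprung safety catch under the lid's front edge. 0: at rest, hooked under the keeper bar. It slides to the case's left (+y) up to 0.020 and is free of the bar from 0.013 on. The spring takes 1.8 N to start, 4.2 N at the end, and brings it back when let go. It rides up with the lid; let go of it once the lid is well up, or its side pressure on the finger drags the lid along
- catch_tab (a point): middle of the catch's steel tab, 20 mm below the lid's underside; push its right (-y) side. The tab hangs 40 mm down from the underside, 14 mm wide (y), 8 mm thick, front face 6 mm behind the lid's front edge, 30 mm right (-y) of the lid's middle, below two steel rivet heads on the lid's top. A foot at its lower end reaches 26 mm back under the keeper bar
- keeper (a point): front end of the fixed steel keeper bar that sticks out of the case's front wall below the lid: 12 mm wide, 64 to 72 mm above the bench, 30 mm right (-y) of the case's middle, its end 22 mm behind the lid's front edge. It holds the foot of the catch
- tray: white plastic sorting tray, fixed: 190 mm (x) by 240 mm (y), with a rim that sticks out 6 mm, 46 mm tall, walls and floor 5 mm. Origin: centre of its underside. A shell and a pebble lie towards its +y end; the rest is empty
- box_front: white slide box, the front (robot side) one of three alike packed side by side in the case: 34 mm wide (case's x), 95 mm long (case's y), 40 mm tall, about 90 g. Origin: centre of its underside. About 2 mm between them. At the start about 50 mm of free floor lies beyond the row's right (-y) end and 80 mm beyond its left end
- box_mid: white slide box, the middle one of three alike packed side by side in the case: 34 mm wide (case's x), 95 mm long (case's y), 40 mm tall, about 90 g. Origin: centre of its underside. About 2 mm between them. At the start about 50 mm of free floor lies beyond the row's right (-y) end and 80 mm beyond its left end
- box_back: white slide box, the back (hinge side) one of three alike packed side by side in the case: 34 mm wide (case's x), 95 mm long (case's y), 40 mm tall, about 90 g. Origin: centre of its underside. About 2 mm between them. At the start about 50 mm of free floor lies beyond the row's right (-y) end and 80 mm beyond its left end
- jar_a: bystander: small clear glass specimen jar with a white cap, 52 mm across and 75 mm tall. Origin: centre of its underside
- jar_b: bystander: amber glass jar with a white cap, 64 mm across and 90 mm tall. Origin: centre of its underside
- dish: bystander: shallow clear glass dish, 90 mm across, 15 mm tall. Origin: centre of its underside
- lens: bystander: hand lens lying flat, 66 mm across with an 85 mm wooden handle, 9 mm thick; its origin lies 30 mm from the lens's centre towards the handle
- brush: bystander: flat brush with a wooden handle, lying flat, roughly 200 mm long, beside the far left side of the bench; origin about its middle
- shell: bystander: low domed shell, 60 mm across and 16 mm tall, lying in the tray near its left (+y) end. Origin: centre of its underside
- pebble: bystander: pebble, 32 mm across and 14 mm tall, lying in the tray near its left (+y) end. Origin: centre of its underside

How it is judged:
By the outcome, as a careful person would: the job done as asked, in the order asked, and still so for the second after the job is handed in, with the robot touching nothing.
It also fails if it takes over 61 s, if anything falls off the work surface, if the arm or the gripper's body presses on something with over 40 N, if the wrist force passes 120 N, or if a joint passes its speed limit or range.

## Working session

There is one attempt and no reset: what is moved stays moved. The work goes in short steps, Python scripts to look and compute and a tool call to move; the robot and the scene stay as the last step left them, time stands still between calls to the robot, and variables do not carry over. Pictures are saved under pics/ and viewed, at most 10 in all, crops included, and the job is handed in when it is done.

Besides the shell and the picture viewer there is one more tool, called as name(argument=value, ...), one argument or row to a line, values as JSON. arm_command: Moves the arm, as the interface text tells. Its arguments: {"type":"object","properties":{"deltas":{"type":"array"},"squeeze":{"type":"number"}},"required":["deltas"]}

```bash
mkdir -p pics && cat > h.py <<'E'
import numpy as np, cv2
from workcell import status, cams, order, finder
def save(p,n,box=None,s=1):
    im=p["pixels"][:,:,::-1]
    if box: im=im[box[1]:box[3],box[0]:box[2]]
    if s!=1: im=cv2.resize(im,None,fx=s,fy=s,interpolation=cv2.INTER_CUBIC)
    cv2.imwrite("pics/"+n,im)
def proj(p,X):
    X=np.atleast_2d(X); T=np.array(p["world_to_cam"]);K=np.array(p["intrinsics"])
    c=X@T[:3,:3].T+T[:3,3]; u=c@K.T; return u[:,:2]/u[:,2:]
def ray(p,uv):
    T=np.array(p["world_to_cam"]);K=np.array(p["intrinsics"])
    d=T[:3,:3].T@np.linalg.solve(K,np.array([uv[0],uv[1],1.])); o=-T[:3,:3].T@T[:3,3]
    return o,d
def onz(p,uv,z):
    o,d=ray(p,uv); return o+d*(z-o[2])/d[2]
E
python3 - <<'E'
from h import *
s=status.observe(); print(s)
a=cams.camera("scene"); b=cams.camera("side")
im=np.hstack([a["pixels"],b["pixels"]]); 
save(a,"scene0.png",s=1.5); save(b,"side0.png",s=1.5)
for p in(a,b):
    T=p["world_to_cam"]; print(np.round(-T[:3,:3].T@T[:3,3],3), np.round(p["intrinsics"],1).tolist())
    for t in ["case","lid_hinge","catch","tray","jar_a","dish","lens","brush","shell","pebble","keeper"]:
        try:
            r=finder.cut_out(p,t); print(t,[(round(float(q["confidence"]),2),np.round(q["xy"]).tolist(), int(q["mask"].sum())) for q in r[:2]])
        except Exception as e: print(t,e)
E
```

```text
{'clock': 0.0, 'qpos': array([ 5.66581394e+01,  9.11377547e+00,  9.15729112e+01, -9.21833597e-04,
        7.94215433e+01, -1.20399079e+01]), 'qvel': array([-0.01454489,  0.05555183, -0.02519087, -0.0300122 ,  0.05127704,
        0.09248685]), 'joint_efforts': array([-7.24149668e-04, -3.96005523e+01, -3.31433058e+01, -3.10964651e-04,
        8.53674486e-03,  1.74709047e-06]), 'position': array([0.2085577 , 0.53512941, 0.19409947]), 'tool_rot': array([-1.79893962e+02, -2.16900786e-02,  1.58698197e+02]), 'ft_force': array([ 0.05716803, -0.34145954, -0.10326188]), 'ft_torque': array([-0.01193951, -0.06257685, -0.02894073]), 'gripper_force': 0.0, 'grip_width': 0.08559052332564458}
[ 1.22  -0.571  1.399] [[451.0, 0.0, 254.6], [0.0, 451.0, 190.9], [0.0, 0.0, 1.0]]
case [(0.97, [305.0, 163.0], 3484), (0.59, [306.0, 160.0], 2805)]
lid_hinge [(0.67, [306.0, 158.0], 2775)]
catch []
tray [(0.98, [205.0, 242.0], 3924), (0.49, [307.0, 166.0], 3295)]
jar_a [(0.64, [268.0, 207.0], 279), (0.56, [322.0, 102.0], 378)]
dish [(0.77, [240.0, 182.0], 386)]
lens [(0.66, [127.0, 271.0], 448)]
brush [(0.83, [352.0, 150.0], 314)]
shell [(0.73, [216.0, 224.0], 182), (0.55, [306.0, 158.0], 2810)]
pebble []
keeper [(0.8, [307.0, 167.0], 3436)]
[ 0.132 -0.806  0.823] [[379.1, 0.0, 255.4], [0.0, 379.1, 191.8], [0.0, 0.0, 1.0]]
case [(0.61, [236.0, 157.0], 2605), (0.5, [327.0, 352.0], 990)]
lid_hinge [(0.59, [234.0, 153.0], 1945)]
catch []
tray [(0.89, [309.0, 254.0], 5525)]
jar_a [(0.97, [160.0, 135.0], 403), (0.86, [276.0, 197.0], 345)]
dish [(0.65, [225.0, 215.0], 426)]
lens [(0.66, [324.0, 353.0], 984)]
brush []
shell [(0.51, [278.0, 240.0], 233)]
pebble []
keeper [(0.68, [237.0, 155.0], 2760)]
```

View pics/scene0.png

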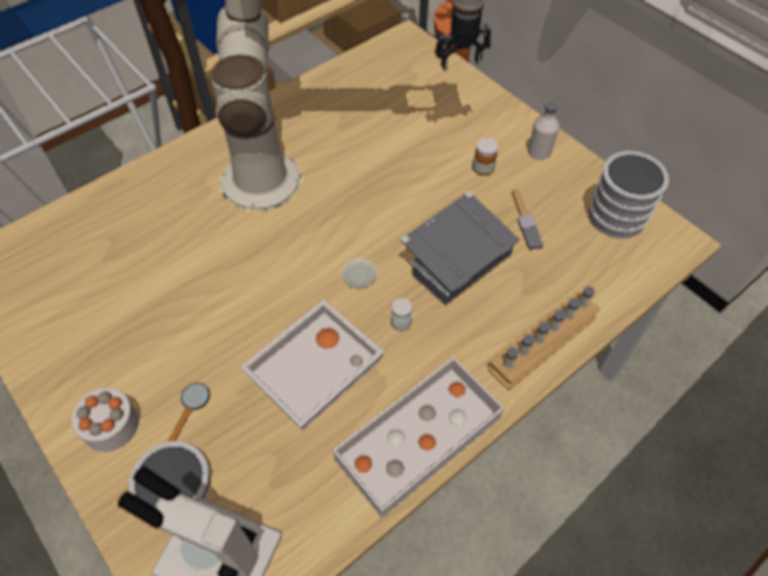

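View pics/side0.png

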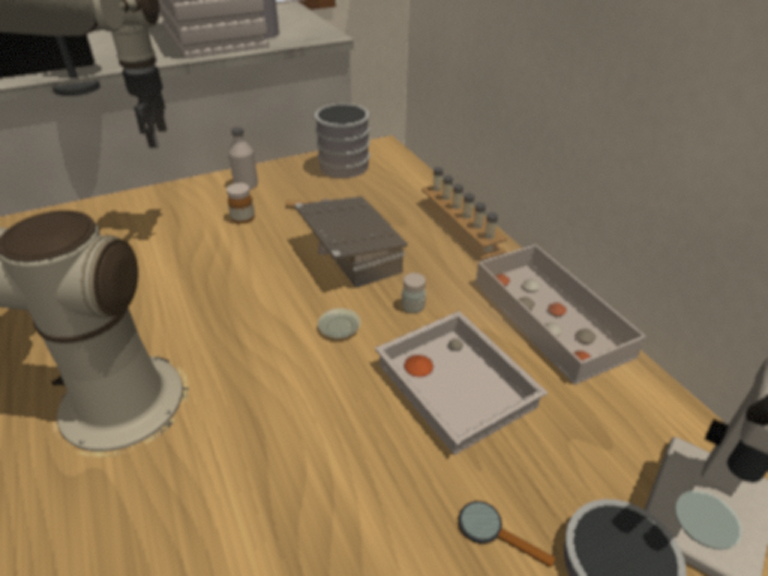

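The scene view shows the closed case at about (460,245) and the tray at (313,362) with shell and pebble at its upper end. Between them are jar_a (401,313) and the dish (358,273); jar_b is at (485,157), all in 1.5x pixels. Next I fit the poses by silhouette.

```bash
cat > fit.py <<'E'
from h import *
from scipy.optimize import minimize
def boxpts(x0,x1,y0,y1,z0,z1): return np.array([[x,y,z] for x in(x0,x1) for y in(y0,y1) for z in(z0,z1)],float)
def R(a): c,s=np.cos(a),np.sin(a); return np.array([[c,-s,0],[s,c,0],[0,0,1]])
def lidpts(th):
    a=0.14+th; P=boxpts(-.180,.0,-.1185,.1185,0,.010)
    # rotate about y so front goes up
    c,s=np.cos(a),np.sin(a)
    return np.c_[P[:,0]*c+P[:,2]*s+.068,P[:,1],-P[:,0]*s+P[:,2]*c+.072]
CASE=[boxpts(-.0615,.0615,-.1185,.1185,0,.068),lidpts(0)]
TRAY=[boxpts(-.095,.095,-.12,.12,0,.04),boxpts(-.101,.101,-.126,.126,.04,.046)]
def W(v,P): return P@R(v[2]).T+np.array([v[0],v[1],0])
def render(p,v,parts):
    m=np.zeros((384*4,512*4),np.uint8)
    for P in parts:
        h=cv2.convexHull((proj(p,W(v,P))*4+1.5).astype(np.float32)); cv2.fillConvexPoly(m,np.round(h).astype(np.int32),1)
    return cv2.resize(m.astype(np.float32),(512,384),interpolation=cv2.INTER_AREA)
def fit(obs,parts,v0):
    def cost(v):
        c=0
        for p,m in obs:
            r=render(p,v,parts); c+=1-np.minimum(r,m).sum()/np.maximum(r,m).sum()
        return c
    best=None
    for da in(-.3,0,.3):
        S=np.array([v0]+[np.array(v0)+d for d in([.03,0,0],[0,.03,0],[0,0,.25])])+[0,0,da]
        r=minimize(cost,S[0],method="Nelder-Mead",options=dict(initial_simplex=S,xatol=2e-4,fatol=1e-4))
        if best is None or r.fun<best.fun: best=r
    return best.x,best.fun
E
python3 - <<'E'
from fit import *
a=cams.camera("scene"); b=cams.camera("side")
def mk(p,t): return finder.cut_out(p,t)[0]["mask"].astype(np.float32)
ca,cb=mk(a,"case"),mk(b,"case"); ta,tb=mk(a,"tray"),mk(b,"tray")
c0=onz(a,(305,163),.06); t0=onz(a,(205,242),.03); print(c0,t0)
for d in (0,):
    e=onz(a,(403/1.5,240/1.5),.1)-onz(a,(468/1.5,195/1.5),.1); yaw=np.arctan2(-e[1],-e[0])-np.pi/2
    print("yaw0",np.degrees(yaw))
    v,f=fit([(a,ca),(b,cb)],CASE,[c0[0],c0[1],yaw]); print("case",v[:2],np.degrees(v[2]),f)
    for o in ([(a,ca)],[(b,cb)]):
        w,f2=fit(o,CASE,v); print("  single",w[:2],np.degrees(w[2]),f2)
e=onz(a,(322/1.5,304/1.5),.046)-onz(a,(244/1.5,368/1.5),.046); print('tray edge',e)
w,f=fit([(a,ta),(b,tb)],TRAY,[t0[0],t0[1],yaw]); print("tray",w[:2],np.degrees(w[2]),f)
np.save("case.npy",v);np.save("tray.npy",w)
for n,t,z in(("jar_a","jar_a",.04),("dish","dish",.01),("shell","shell",.01)):
    q=finder.cut_out(a,t)[0]["xy"]; print(n,np.round(onz(a,q,z),3))
print("jar_b",onz(a,(322,102),.05), "jar_a", onz(a,(268,209),.037))
# overlay
im=np.ascontiguousarray(np.hstack([cv2.resize(p["pixels"][:,:,::-1][y:y+150,x:x+200],None,fx=2,fy=2,interpolation=cv2.INTER_CUBIC) for p,x,y in((a,215,95),(b,150,90))]))
for k,(p,x,y) in enumerate(((a,215,95),(b,150,90))):
    for P in CASE:
        u=(proj(p,W(v,P))-[x,y])*2+.5+[400*k,0]
        for i in range(8):
            for j in(1,2,4):
                if not i&j: cv2.line(im,tuple(np.round(u[i]).astype(int)),tuple(np.round(u[i|j]).astype(int)),(0,255,0) if i or 1 else 0,1)
cv2.imwrite("pics/ov.png",im)
E
```

```text
[0.55065619 0.23272558 0.06      ] [ 0.5658927  -0.24339943  0.03      ]
yaw0 1.173360137467257
case [0.57309296 0.23250524] 1.7966746131573013 0.11576908826828003
  single [0.57303178 0.2315384 ] 1.0819794562650586 0.031954824924468994
  single [0.57371956 0.23351411] 2.5120690101872603 0.07904499769210815
tray edge [-2.47762292e-02  2.35398495e-01 -2.22044605e-16]
tray [ 0.56808217 -0.23106517] 5.983093335700641 0.13257044553756714
jar_a [ 0.605 -0.01   0.04 ]
dish [0.43  0.018 0.01 ]
shell [ 0.519 -0.163  0.01 ]
jar_b [0.35750699 0.51252799 0.05      ] jar_a [0.60545361 0.00447315 0.037     ]
```

View pics/ov.png

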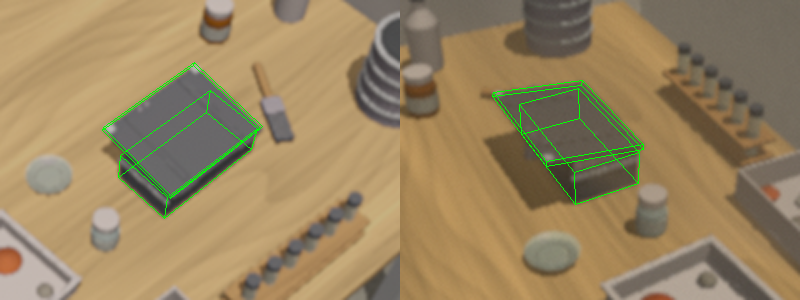

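The overlay fits well: the case is at (0.573, 0.2325) with yaw 1.8°, and the rivets show right of the lid's middle. I'm starting to move: fingers shut, tool turned square to the case, going to a spot in front of it.

arm_command(
  deltas=[
    {"gripper":1,"tx":0.25,"ty":-0.8,"rz":0.58},
    {"gripper":1,"tx":0.25,"ty":-0.8,"rz":0.58},
    {"gripper":1,"tx":0.25,"ty":-0.8,"rz":0.58},
    {"gripper":1,"tx":0.25,"ty":-0.8,"rz":0.58},
    {"gripper":1,"tx":0.25,"ty":-0.8,"rz":0.58},
    {"gripper":1,"tx":0.25,"ty":-0.8,"rz":0.58},
    {"gripper":1,"tx":0.25,"ty":-0.8,"rz":0.58},
    {"gripper":1,"tx":0.25,"ty":-0.8,"rz":0.58},
  ],
)

```text
invalid input at $.deltas[0]: expected keys gripper, tx, ty, tz, rx, ry, rz
```

```bash
python3 -c "
from h import *
s=status.observe()
print(s['clock'],np.round(s['qpos'],2).tolist(),np.round(s['position'],4),np.round(s['tool_rot'],2))"
```

```text
1.65 [56.66, 9.08, 91.5, 0.0, 79.42, -12.04] [0.2089 0.5357 0.1951] [-180.    -0.   158.7]
```

arm_command(
  deltas=[
    {"ry":-1},
    {"ry":-1},
    {"ry":-1},
    {"ry":-1},
    {"ry":-1},
    {"ry":-1},
    {"ry":-1},
    {"ry":-1},
  ],
)

```text
invalid input at $.deltas[0]: expected keys gripper, tx, ty, tz, rx, ry, rz
```

```bash
python3 -c "
from h import *
s=status.observe()
print(s['clock'],np.round(s['qpos'],2).tolist(),np.round(s['position'],4),np.round(s['tool_rot'],2))"
```

```text
1.65 [56.66, 9.08, 91.5, 0.0, 79.42, -12.04] [0.2089 0.5357 0.1951] [-180.    -0.   158.7]
```

arm_command(
  deltas=[
    {"gripper":1,"tx":0.25,"ty":-0.8,"tz":0,"rx":0,"ry":0,"rz":0.58},
    {"gripper":1,"tx":0.25,"ty":-0.8,"tz":0,"rx":0,"ry":0,"rz":0.58},
    {"gripper":1,"tx":0.25,"ty":-0.8,"tz":0,"rx":0,"ry":0,"rz":0.58},
    {"gripper":1,"tx":0.25,"ty":-0.8,"tz":0,"rx":0,"ry":0,"rz":0.58},
    {"gripper":1,"tx":0.25,"ty":-0.8,"tz":0,"rx":0,"ry":0,"rz":0.58},
    {"gripper":1,"tx":0.25,"ty":-0.8,"tz":0,"rx":0,"ry":0,"rz":0.58},
    {"gripper":1,"tx":0.25,"ty":-0.8,"tz":0,"rx":0,"ry":0,"rz":0.58},
    {"gripper":1,"tx":0.25,"ty":-0.8,"tz":0,"rx":0,"ry":0,"rz":0.58},
  ],
)

```text
clock: 2.65
position: [0.3293, 0.1502, 0.1954]
tool_rot: [180.0, 0.1, -178.0]
ft_force: [0.6, 0.4, -0.3]
grip_width: -0.0002
gripper_force: 0.0
```

```bash
cat > st.py <<'E'
from h import *
s=status.observe()
print(round(s['clock'],3),np.round(s['qpos'],2).tolist(),np.round(s['position'],4).tolist(),np.round(s['tool_rot'],2).tolist(),np.round(s['ft_force'],1).tolist())
E
python3 st.py
```

```text
2.65 [5.18, -25.99, 122.66, -0.0, 83.25, -86.84] [0.3293, 0.1502, 0.1954] [180.0, 0.08, -177.99] [0.6, 0.4, -0.3]
```

arm_command(
  deltas=[
    {"gripper":1,"tx":0,"ty":0,"tz":0,"rx":0,"ry":-1,"rz":0},
    {"gripper":1,"tx":0,"ty":0,"tz":0,"rx":0,"ry":-1,"rz":0},
    {"gripper":1,"tx":0,"ty":0,"tz":0,"rx":0,"ry":-1,"rz":0},
    {"gripper":1,"tx":0,"ty":0,"tz":0,"rx":0,"ry":-1,"rz":0},
    {"gripper":1,"tx":0,"ty":0,"tz":0,"rx":0,"ry":-1,"rz":0},
    {"gripper":1,"tx":0,"ty":0,"tz":0,"rx":0,"ry":-1,"rz":0},
    {"gripper":1,"tx":0,"ty":0,"tz":0,"rx":0,"ry":-1,"rz":0},
  ],
)

```text
clock: 3.52
position: [0.3504, 0.1733, 0.1927]
tool_rot: [-177.7, 34.3, -177.8]
ft_force: [0.2, -0.4, 0.0]
grip_width: -0.0001
gripper_force: 0.0
```

```bash
python3 st.py
```

```text
3.525 [18.58, -54.07, 144.29, -13.45, 57.84, -69.04] [0.3504, 0.1733, 0.1927] [-177.7, 34.31, -177.76] [0.2, -0.4, 0.0]
```

```bash
cat > kin.py <<'E'
import numpy as np
from scipy.optimize import least_squares
from scipy.spatial.transform import Rotation as Ro
def fk(q,k):
    q=np.radians(q); a,d,H,L1,e,L2,T=k
    Rz=lambda t:Ro.from_euler('z',t).as_matrix(); Ry=lambda t:Ro.from_euler('y',t).as_matrix()
    R=Rz(q[0]); p=R@[a,0,H]; R=R@Ry(q[1]); p=p+R@[0,d,L1]; R=R@Ry(q[2]); p=p+R@[e,0,L2]
    R=R@Rz(q[3])@Ry(q[4]); p=p+R@[0,0,T]; R=R@Rz(q[5]); return p,R
D=[([56.66,9.076,91.501,0,79.423,-12.038],[.2089,.5357,.1951],[180,0,158.7]),
([5.18,-25.99,122.66,0,83.25,-86.84],[.3293,.1502,.1954],[180,.08,-177.99]),
([18.58,-54.07,144.29,-13.45,57.84,-69.04],[.3504,.1733,.1927],[-177.7,34.31,-177.76])]
def res(k): return np.concatenate([fk(q,k)[0]-p for q,p,_ in D])
if __name__=="__main__":
    f=least_squares(res,[0,.12,.3,.38,0,.45,.2]); print(np.round(f.x,4),np.abs(f.fun).max()); np.save("k.npy",f.x)
    for q,p,o in D:
        R=fk(q,f.x)[1]; print(np.round(R,2).tolist(), np.round(Ro.from_euler('xyz',o,degrees=True).as_matrix(),2).tolist())
E
python3 kin.py
```

```text
[2.000e-04 1.199e-01 2.975e-01 3.856e-01 4.710e-02 5.188e-01 3.416e-01] 2.7902719021283273e-05
[[-0.36, -0.93, -0.0], [-0.93, 0.36, -0.0], [0.0, 0.0, -1.0]] [[-0.93, 0.36, 0.0], [0.36, 0.93, 0.0], [0.0, 0.0, -1.0]]
[[0.04, -1.0, 0.0], [-1.0, -0.04, 0.0], [-0.0, -0.0, -1.0]] [[-1.0, -0.04, 0.0], [-0.04, 1.0, 0.0], [-0.0, 0.0, -1.0]]
[[0.02, -0.83, 0.56], [-1.0, -0.03, -0.02], [0.03, -0.56, -0.83]] [[-0.83, -0.02, 0.56], [-0.03, 1.0, -0.02], [-0.56, -0.03, -0.83]]
```

```bash
cat > ik.py <<'E'
from kin import *
k=np.load("k.npy"); a,d,H,L1,e,L2,T=k
LO=np.array([-166.64,-54.1,10.49,-73.88,9.74,-171.62]);HI=np.array([166.64,131.32,154.53,253.88,151.15,171.62])
def wrap(x): return (x+180)%360-180
def ik(p,R,slack=0):
    """R true tool rot; returns list of in-range joint vectors"""
    t=R[:,2]; w=np.array(p)-T*t; r=np.hypot(w[0],w[1]); out=[]
    if r<abs(d): return out
    q1=np.arctan2(w[1],w[0])-np.arcsin(d/r); x=np.sqrt(r*r-d*d)-a; z=w[2]-H
    Lf=np.hypot(e,L2); g=np.arctan2(e,L2); c=(x*x+z*z-L1**2-Lf**2)/(2*L1*Lf)
    if abs(c)>1: return out
    b=np.arccos(c); q2=np.arctan2(x,z)-np.arctan2(Lf*np.sin(b),L1+Lf*np.cos(b)); q3=b-g
    Rf=Ro.from_euler('zy',[0,0]).as_matrix(); Rf=Ro.from_euler('z',q1).as_matrix()@Ro.from_euler('y',q2+q3).as_matrix()
    v=Rf.T@t; q5=np.arccos(np.clip(v[2],-1,1)); q4=np.arctan2(v[1],v[0])
    M=R@Ro.from_euler('z',-90,degrees=True).as_matrix()
    S=Rf@Ro.from_euler('z',q4).as_matrix()@Ro.from_euler('y',q5).as_matrix(); Q=S.T@M; q6=np.degrees(np.arctan2(Q[1,0],Q[0,0]))
    for q6c in (q6,wrap(q6+180)):   # half turn about the tool axis is equal grip
        q=np.array([np.degrees(q1),np.degrees(q2),np.degrees(q3),np.degrees(q4),np.degrees(q5),wrap(q6c)])
        for q4c in (q[3],q[3]+360,q[3]-360):
            qq=q.copy(); qq[3]=q4c
            if np.all(qq>LO-slack)&np.all(qq<HI+slack): out.append(qq)
    return out
def rot(phi,dl,roll=0):
    """tool pointing azimuth phi, dl below horizontal, closing axis horizontal (roll turns about the tool)"""
    ph,de=np.radians([phi,dl]); z=np.array([np.cos(de)*np.cos(ph),np.cos(de)*np.sin(ph),-np.sin(de)])
    y=np.array([-np.sin(ph),np.cos(ph),0]); x=np.cross(y,z)
    return np.c_[x,y,z]@Ro.from_euler('z',roll,degrees=True).as_matrix()
E
python3 - <<'E'
from ik import *
for p in ([.43,.15,.064],[.482,.166,.066],[.482,.17,.066],[.50,.17,.15],[.55,.17,.19],[.64,.17,.22]):
    print(p)
    for dl in (20,30,40,50,60,70):
        print(dl,[(phi,np.round(ik(p,rot(phi,dl))[0]).astype(int).tolist()[1:5]) for phi in range(-60,121,20) if ik(p,rot(phi,dl))])
E
```

```text
[0.43, 0.15, 0.064]
20 [(-60, [33, 109, -67, 82]), (-20, [14, 142, 250, 59]), (60, [14, 141, 65, 80]), (80, [25, 124, 54, 88]), (100, [34, 108, 44, 97]), (120, [42, 93, 36, 107])]
30 [(-60, [25, 112, -61, 75]), (60, [2, 143, 61, 74]), (80, [15, 127, 51, 82]), (100, [26, 111, 41, 91]), (120, [35, 97, 33, 100])]
40 [(-60, [17, 115, -55, 69]), (-40, [5, 129, -66, 55]), (60, [-8, 142, 55, 68]), (80, [6, 128, 46, 76]), (100, [18, 114, 38, 85]), (120, [27, 101, 30, 94])]
50 [(-60, [10, 117, -46, 63]), (-40, [-1, 129, -52, 50]), (-20, [-15, 141, -52, 34]), (0, [-30, 151, -15, 20]), (40, [-29, 150, 49, 51]), (60, [-13, 140, 47, 62]), (80, [0, 128, 40, 71]), (100, [11, 116, 33, 79]), (120, [20, 105, 26, 87])]
60 [(-60, [4, 119, -35, 60]), (-40, [-5, 128, -36, 49]), (-20, [-15, 136, -30, 38]), (0, [-24, 143, -6, 32]), (20, [-28, 145, 21, 38]), (40, [-24, 143, 33, 48]), (60, [-14, 136, 35, 58]), (80, [-4, 127, 32, 66]), (100, [5, 118, 28, 74]), (120, [13, 109, 22, 80])]
70 [(-60, [1, 119, -23, 58]), (-40, [-6, 125, -21, 51]), (-20, [-12, 131, -15, 45]), (0, [-17, 134, -3, 43]), (20, [-19, 136, 
[... 6606 characters left out ...]
), (-20, [0, 107, -33, 43]), (0, [-7, 114, -8, 33]), (20, [-8, 115, 24, 38]), (40, [-4, 111, 39, 52]), (60, [5, 102, 42, 67]), (80, [16, 90, 40, 82]), (100, [27, 76, 36, 95]), (120, [37, 61, 31, 108])]
60 [(-60, [19, 82, -31, 75]), (-40, [11, 92, -28, 63]), (-20, [4, 100, -20, 52]), (0, [-1, 105, -4, 47]), (20, [-2, 106, 14, 49]), (40, [1, 103, 26, 58]), (60, [7, 96, 30, 69]), (80, [15, 87, 30, 80]), (100, [24, 76, 28, 91]), (120, [32, 64, 24, 102])]
70 [(-60, [19, 80, -20, 77]), (-40, [13, 87, -17, 69]), (-20, [8, 92, -11, 63]), (0, [5, 95, -2, 60]), (20, [5, 96, 7, 61]), (40, [6, 94, 15, 65]), (60, [10, 89, 19, 72]), (80, [16, 83, 20, 80]), (100, [22, 76, 19, 88]), (120, [28, 68, 17, 96])]
```

arm_command(
  deltas=[
    {"gripper":1,"tx":0.5,"ty":0,"tz":-0.1,"rx":0,"ry":0,"rz":0},
    {"gripper":1,"tx":0.4,"ty":0,"tz":-0.5,"rx":0,"ry":0,"rz":0},
    {"gripper":1,"tx":0.2,"ty":-0.1,"tz":-0.6,"rx":-0.4,"ry":0,"rz":0},
    {"gripper":1,"tx":0.1,"ty":-0.1,"tz":-0.6,"rx":0,"ry":0,"rz":0},
    {"gripper":1,"tx":0,"ty":0,"tz":-0.35,"rx":0,"ry":0,"rz":0},
    {"gripper":1,"tx":0,"ty":0,"tz":0,"rx":0,"ry":0,"rz":0},
  ],
)

```text
clock: 4.28
position: [0.4204, 0.1605, 0.0615]
tool_rot: [-175.2, 33.8, -176.3]
ft_force: [0.8, -0.5, -0.1]
grip_width: -0.0002
gripper_force: 0.0
```

```bash
python3 st.py; python3 - <<'E'
from h import *
p=cams.camera("wrist"); save(p,"w1.png")
E
```

```text
4.275 [13.18, -24.28, 144.86, -21.48, 28.38, -62.88] [0.4204, 0.1605, 0.0615] [-175.21, 33.77, -176.35] [0.8, -0.5, -0.1]
```

View pics/w1.png

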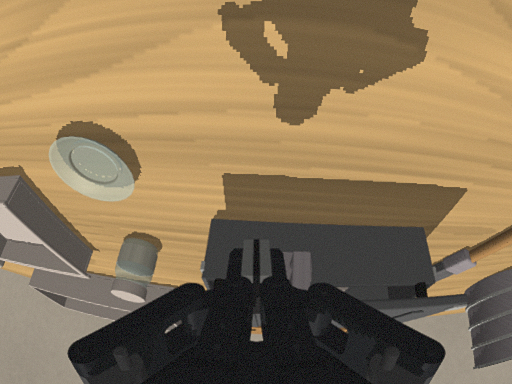

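The wrist view is upside down. The shut fingers are at about (257,270) and the pinkish steel tab at (300,270), on the case-left side with a clear gap, just under the lid. I'm going in beside the tab.

arm_command(
  deltas=[
    {"gripper":1,"tx":0.2,"ty":0,"tz":0,"rx":0.5,"ry":0,"rz":-0.15},
    {"gripper":1,"tx":0.3,"ty":0.04,"tz":0,"rx":0.4,"ry":0,"rz":-0.15},
    {"gripper":1,"tx":0.3,"ty":0,"tz":0,"rx":0,"ry":0,"rz":0},
    {"gripper":1,"tx":0.1,"ty":0,"tz":0,"rx":0,"ry":0,"rz":0},
    {"gripper":1,"tx":0,"ty":0,"tz":0,"rx":0,"ry":0,"rz":0},
  ],
)

```text
clock: 4.95
position: [0.4765, 0.1637, 0.0646]
tool_rot: [179.3, 34.2, 179.1]
ft_force: [-0.7, 0.8, 0.4]
grip_width: 0.0002
gripper_force: 0.0
```

arm_command(
  deltas=[
    {"gripper":1,"tx":0,"ty":0.08,"tz":0,"rx":0,"ry":0,"rz":0},
    {"gripper":1,"tx":0,"ty":0.08,"tz":0,"rx":0,"ry":0,"rz":0},
    {"gripper":1,"tx":0,"ty":0.05,"tz":0,"rx":0,"ry":0,"rz":0},
  ],
)

```text
clock: 5.32
position: [0.4757, 0.1766, 0.0636]
tool_rot: [179.3, 34.1, 179.1]
ft_force: [-0.7, -1.0, 0.4]
grip_width: -0.0
gripper_force: 0.0
```

```bash
python3 st.py
```

```text
5.325 [10.64, -14.37, 137.75, -14.47, 23.57, -67.14] [0.4757, 0.1766, 0.0636] [179.29, 34.15, 179.13] [-0.7, -1.0, 0.4]
```

arm_command(
  deltas=[
    {"gripper":1,"tx":0,"ty":0.08,"tz":0,"rx":0,"ry":0,"rz":0},
    {"gripper":1,"tx":0,"ty":0.08,"tz":0,"rx":0,"ry":0,"rz":0},
    {"gripper":1,"tx":0,"ty":0.07,"tz":0,"rx":0,"ry":0,"rz":0},
    {"gripper":1,"tx":0,"ty":0.05,"tz":0,"rx":0,"ry":0,"rz":0},
  ],
)

```text
clock: 5.82
position: [0.476, 0.1932, 0.0636]
tool_rot: [179.3, 34.1, 179.1]
ft_force: [0.7, -0.6, -0.1]
grip_width: 0.0002
gripper_force: 0.0
```

```bash
python3 st.py; sleep 0; python3 st.py
```

```text
5.825 [13.58, -12.5, 136.28, -18.49, 23.88, -60.96] [0.476, 0.1932, 0.0636] [179.3, 34.15, 179.11] [0.7, -0.6, -0.1]
5.825 [13.58, -12.5, 136.28, -18.49, 23.88, -60.96] [0.476, 0.1932, 0.0636] [179.3, 34.15, 179.11] [0.7, -0.6, -0.1]
```

```bash
python3 - <<'E'
from h import *
p=cams.camera("wrist"); save(p,"w2.png",(190,200,390,330),4)
E
python3 st.py
```

```text
5.875 [13.6, -12.49, 136.27, -18.5, 23.87, -60.93] [0.4761, 0.1934, 0.0636] [179.28, 34.15, 179.1] [0.1, -0.6, -0.1]
```

View pics/w2.png

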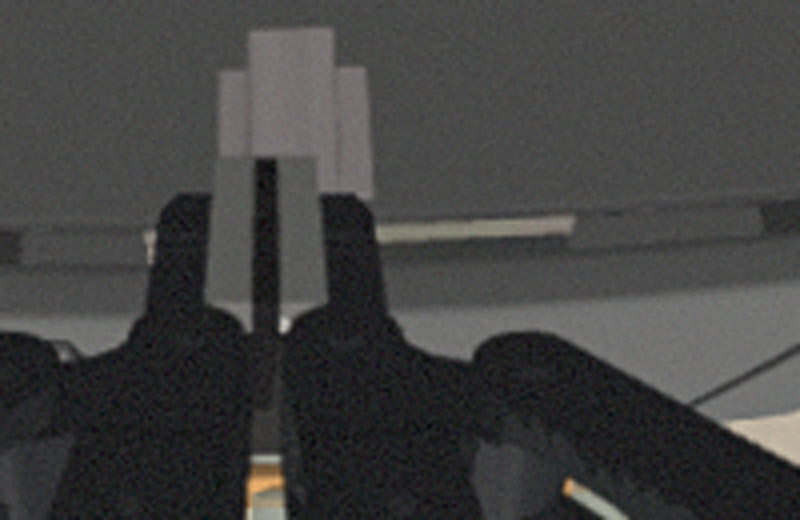

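```bash
cat > wr.py <<'E'
from fit import *
def wproj(p,X):
    X=np.atleast_2d(X); T=np.array(p["world_to_cam"]);K=np.array(p["intrinsics"])
    c=X@T[:3,:3].T+T[:3,3]; rr=np.hypot(c[:,0],c[:,1]); th=np.arctan2(rr,c[:,2])
    return np.c_[K[0,2]+K[0,0]*th*c[:,0]/rr, K[1,2]+K[1,1]*th*c[:,1]/rr]
def lid2case(P,th=0):
    P=np.atleast_2d(P).astype(float); a=.14+th; c,s=np.cos(a),np.sin(a)
    return np.c_[P[:,0]*c+P[:,2]*s+.068,P[:,1],-P[:,0]*s+P[:,2]*c+.072]
E
python3 - <<'E'
from wr import *
v=np.load("case.npy"); p=cams.camera("wrist"); s=status.observe()
im=cv2.resize(p["pixels"][200:330,190:390,::-1],None,fx=4,fy=4,interpolation=cv2.INTER_CUBIC)
def dr(P,col):
    u=(wproj(p,W(v,P))-[190,200])*4+1.5
    for i in range(8):
        for j in(1,2,4):
            if not i&j: cv2.line(im,tuple(np.round(u[i]).astype(int)),tuple(np.round(u[i|j]).astype(int)),col,1)
dr(lid2case(boxpts(-.174,-.166,-.037,-.023,-.04,0)),(0,255,0))
dr(lid2case(boxpts(-.174,-.166,-.037+.02,-.023+.02,-.04,0)),(255,255,0))
dr(boxpts(-.0884,-.0615,-.036,-.024,.064,.072),(0,0,255))
dr(lid2case(boxpts(-.18,0,-.1185,.1185,0,.01)),(0,255,255))
dr(boxpts(-.0615,-.0555,-.1185,.1185,0,.068),(255,0,255))
cv2.imwrite("pics/w3.png",im); print((wproj(p,s["position"])-[190,200])*4)
T=p["world_to_cam"]; print("cam",-T[:3,:3].T@T[:3,3],"axis",T[2,:3])
E
```

```text
[[261.24253572  93.52007949]]
cam [0.30777544 0.19390303 0.16484019] axis [ 8.00549695e-01  1.26730650e-04 -5.99266359e-01]
```

View pics/w3.png

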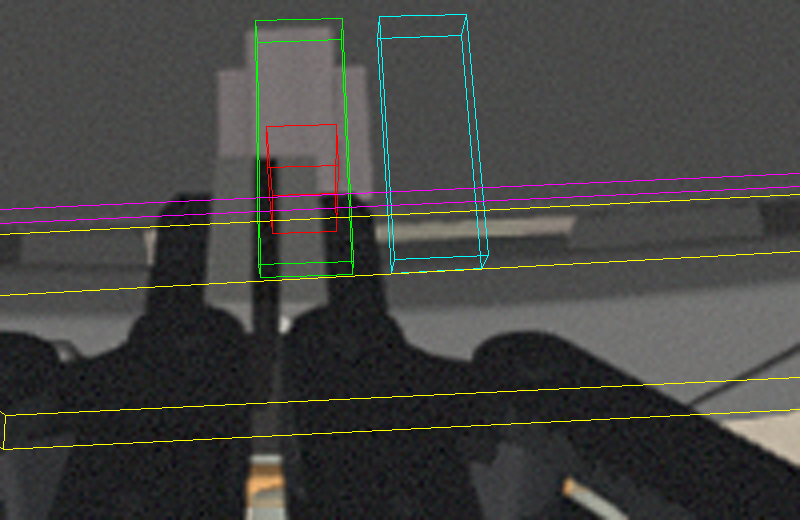

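```bash
python3 - <<'E'
from wr import *
im=cv2.imread("pics/w1.png").astype(int)
print("w1: rows 222-300 step 3, cols 230-330 step 2; digit = brightness/16, P = pinkish")
for r in range(222,302,4):
    l=""
    for c in range(230,326,2):
        b,g,R_=im[r:r+2,c:c+2].reshape(-1,3).mean(0)
        l+=("P" if R_-g>6 and R_<190 and R_>60 and b>g-4 else "0123456789ABCDEF"[int(g)//16])
    print(r,l)
p=cams.camera("wrist"); im=p["pixels"][:,:,::-1].astype(int); print("now")
for r in range(200,290,4):
    l=""
    for c in range(220,310,2):
        b,g,R_=im[r:r+2,c:c+2].reshape(-1,3).mean(0)
        l+=("P" if R_-g>6 and R_<190 and R_>60 and b>g-4 else "0123456789ABCDEF"[int(g)//16])
    print(r,l)
print(finder.cut_out(p,"catch")and[(q["confidence"],q["xy"],np.argwhere(q["mask"]).min(0),np.argwhere(q["mask"]).max(0)) for q in finder.cut_out(p,"catch")])
E
```

```text
w1: rows 222-300 step 3, cols 230-330 step 2; digit = brightness/16, P = pinkish
222 333333333333333333333333444444444444555545555555
226 333333333333333333333333333333333333333333333433
230 333333333333343333333333333333333333333333334333
234 333333334333333333333333333333333333333333333333
238 333333333333323343333333333333333333333333333343
242 333333344443112444443333333333333333333333333333
246 333433444443012444443343333333333333333333333333
250 311111344443112444442111123333334444443433334333
254 11111134444311144444211111255554P5P5555543333333
258 111212444443112444442212111555445P65P55P43333333
262 111112444443112444443111111455345P55556643333333
266 111112444443111444443111111255445555555543333333
270 11111244444311144444411111115555P5P5P5P553333333
274 11111245544311145454411111114545565555P553333333
278 1111111114641225531111111111243P5555556P53333333
282 1111111111231123111111111111113566555P5543322222
286 111111111111111111111111111111124556PPP411111111
290 111111111111121111111111111111111111112111111111
294 111111111011111111111111111111111111111111111111
298 11111111
[... 557 characters left out ...]
44445555411355556PPP66654444444444444
244 444444444444555541125555677PP6P54444444444444
248 444444422223555541125555532224PP4444444444444
252 444442111214555541125555521111134444444444444
256 444431211114555541125555531111127777777788888
260 444631112125555541125555531121114444443333333
264 444621221125555531125555541112112333333333333
268 444312111125555531125555541211122444444444444
272 444311111135555531125555552121212444444444444
276 444211111213467742226776321121111355555555555
280 65111221122212155212B511112111211136777777777
284 521111222221111122111221112222111213677777777
288 111111121112111122222211221111121112112456672
[(0.61, [267.7, 228.0], array([207, 252]), array([264, 331]))]
```

```bash
python3 - <<'E'
from wr import *
from scipy.spatial.transform import Rotation as Ro
p=cams.camera("wrist"); s=status.observe()
R_=Ro.from_euler('xyz',s["tool_rot"],degrees=True).as_matrix(); t=s["position"]
print("K",p["intrinsics"]); T=p["world_to_cam"]; c=-T[:3,:3].T@T[:3,3]; print("cam in tool",np.round(R_.T@(c-t),4),"axis in tool",np.round(R_.T@T[2,:3],3))
for x in(-.011,0,.011):
    for z in(-.03,-.019,-.01,0): print(x,z,np.round(wproj(p,t+R_@[x,0,z])[0],1), np.round(wproj(p,t+R_@[x,.0145,z])[0],1))
E
```

```text
K [[297.31863964   0.         256.02121833]
 [  0.         297.31863964 193.3137542 ]
 [  0.           0.           1.        ]]
cam in tool [ 0.0825  0.0002 -0.1782] axis in tool [-0.326  0.001  0.945]
-0.011 -0.03 [255.4 261.9] [280.2 261.8]
-0.011 -0.019 [255.4 252.4] [278.9 252.3]
-0.011 -0.01 [255.4 245.4] [277.9 245.3]
-0.011 0 [255.5 238.2] [276.9 238.2]
0 -0.03 [255.4 245.6] [280.9 245.5]
0 -0.019 [255.4 236.7] [279.5 236.6]
0 -0.01 [255.5 230.1] [278.5 230.1]
0 0 [255.5 223.5] [277.4 223.4]
0.011 -0.03 [255.4 228.2] [281.6 228.1]
0.011 -0.019 [255.4 220.1] [280.1 220. ]
0.011 -0.01 [255.5 214.1] [279. 214.]
0.011 0 [255.5 208. ] [277.9 208. ]
```

```bash
python3 - <<'E'
from wr import *
from scipy.spatial.transform import Rotation as Ro
s=status.observe(); R_=Ro.from_euler('xyz',s["tool_rot"],degrees=True).as_matrix(); t=s["position"]; v=np.load("case.npy")
out=[]
for n in("scene","side"):
    p=cams.camera(n); u0=proj(p,t)[0]; x0,y0=(u0-[50,45]).astype(int)
    im=cv2.resize(p["pixels"][y0:y0+90,x0:x0+100,::-1],None,fx=4,fy=4,interpolation=cv2.INTER_CUBIC); raw=im.copy()
    f=lambda X:tuple(np.round((proj(p,X)[0]-[x0,y0])*4+1.5).astype(int))
    for z in(0,-.02,-.04,-.073): cv2.circle(im,f(t+R_@[0,0,z]),3,(0,0,255),-1)
    for P,col in((lid2case(boxpts(-.174,-.166,-.037,-.023,-.04,0)),(0,255,0)),(lid2case(boxpts(-.18,0,-.1185,.1185,0,.01)),(0,255,255))):
        Q=W(v,P)
        for i in range(8):
            for j in(1,2,4):
                if not i&j: cv2.line(im,f(Q[i]),f(Q[i|j]),col,1)
    out.append(im)
cv2.imwrite("pics/v4.png",np.hstack(out))
E
```

```text
(no output)
```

View pics/v4.png

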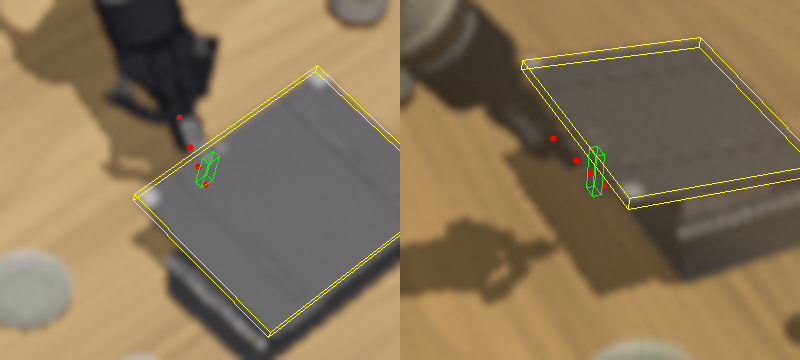

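The pictures and the lack of any force say the visible fingertips end about 20 mm short of the reported TCP, so the fingers slid past in front of the tab. I'll back out to the right, go deeper, then push in small steps and watch the force.

arm_command(
  deltas=[
    {"gripper":1,"tx":0,"ty":-0.25,"tz":0,"rx":0,"ry":0,"rz":0},
    {"gripper":1,"tx":0,"ty":-0.3,"tz":0,"rx":0,"ry":0,"rz":0},
    {"gripper":1,"tx":0.08,"ty":0,"tz":-0.11,"rx":0,"ry":0,"rz":0},
    {"gripper":1,"tx":0.08,"ty":0,"tz":-0.11,"rx":0,"ry":0,"rz":0},
    {"gripper":1,"tx":0,"ty":0,"tz":0,"rx":0,"ry":0,"rz":0},
  ],
)

```text
clock: 6.85
position: [0.4842, 0.1596, 0.0486]
tool_rot: [179.3, 33.9, 179.1]
ft_force: [-2.1, -0.9, -1.6]
grip_width: -0.0001
gripper_force: 1.4
```

arm_command(
  deltas=[
    {"gripper":1,"tx":0,"ty":0.12,"tz":0,"rx":0,"ry":0,"rz":0},
    {"gripper":1,"tx":0,"ty":0.12,"tz":0,"rx":0,"ry":0,"rz":0},
    {"gripper":1,"tx":0,"ty":0.08,"tz":0,"rx":0,"ry":0,"rz":0},
    {"gripper":1,"tx":0,"ty":0,"tz":0,"rx":0,"ry":0,"rz":0},
  ],
)

```text
clock: 7.35
position: [0.4848, 0.1793, 0.0497]
tool_rot: [179.3, 34.0, 179.1]
ft_force: [-4.4, -0.8, -1.3]
grip_width: -0.0004
gripper_force: 2.2
```

arm_command(
  deltas=[
    {"gripper":1,"tx":0,"ty":0.06,"tz":0,"rx":0,"ry":0,"rz":0},
    {"gripper":1,"tx":0,"ty":0.06,"tz":0,"rx":0,"ry":0,"rz":0},
  ],
)

```text
clock: 7.6
position: [0.4854, 0.186, 0.0502]
tool_rot: [179.3, 34.1, 179.1]
ft_force: [-3.3, -4.6, -0.6]
grip_width: 0.0002
gripper_force: 2.9
```

arm_command(
  deltas=[
    {"gripper":1,"tx":-0.06,"ty":0.05,"tz":0,"rx":0,"ry":0,"rz":0},
    {"gripper":1,"tx":0,"ty":0.05,"tz":0,"rx":0,"ry":0,"rz":0},
  ],
)

```text
clock: 7.85
position: [0.4825, 0.1925, 0.051]
tool_rot: [179.3, 34.2, 179.1]
ft_force: [-0.9, -3.1, -2.1]
grip_width: 0.0
gripper_force: 2.0
```

arm_command(
  deltas=[
    {"gripper":1,"tx":0,"ty":0.06,"tz":0,"rx":0,"ry":0,"rz":0},
    {"gripper":1,"tx":0,"ty":0.05,"tz":0,"rx":0,"ry":0,"rz":0},
  ],
)

```text
clock: 8.1
position: [0.4822, 0.199, 0.0505]
tool_rot: [179.3, 34.2, 179.1]
ft_force: [-0.0, -5.6, -3.5]
grip_width: 0.0001
gripper_force: 2.4
```

```bash
python3 st.py; python3 - <<'E'
from wr import *
p=cams.camera("wrist"); im=p["pixels"][:,:,::-1].astype(int)
for r in range(196,290,4):
    l=""
    for c in range(220,330,2):
        b,g,R_=im[r:r+2,c:c+2].reshape(-1,3).mean(0)
        l+=("P" if R_-g>6 and R_<190 and R_>60 and b>g-4 else "0123456789ABCDEF"[int(g)//16])
    print(r,l)
v=np.load("case.npy")
for s in(0,.01,.02): print(s,np.round(wproj(p,W(v,lid2case(boxpts(-.174,-.166,-.037+s,-.023+s,-.04,0))))).astype(int).tolist())
E
```

```text
8.1 [14.33, -8.89, 135.21, -21.55, 21.7, -57.17] [0.4822, 0.199, 0.0505] [179.3, 34.16, 179.09] [-0.0, -5.6, -3.5]
196 4444444444444444444444444444444444444444444444444444444
200 4444444444444444444444444444444444444444444444444444444
204 4444444444444444444444444444444444444444444444444444444
208 4444444444444444444444444444444444444444444444444444444
212 4444444444444444444444444444444444444444444444444444444
216 4444444444444444444444444444444444444444444444444444444
220 4444444444444444444444466P7PPP7PPPP44444444444444444444
224 44444444444444444444444PPP7PP77PPP644444444444444444444
228 4444444467P6P7P7PPPPPPP67P7PPPP7PPP44444444444444444444
232 444444446PPPPPP77PPPPPP6PPPPPP7P7PP44444444444444444444
236 444444446P6P7PP7P7PPP7667P77PPP7PPP44444444444444444444
240 444444446PP65555511255556P777PP7PPP54444444444444444444
244 444444446P665555411255556PP7PPPPPPPP4444444444444444444
248 4444444222345555411255555333347PPP754444444444444444444
252 44444221221455554112555552211115PPP64444444444444444444
256 44443212112555554112555553111112P7PP4444444444444444444
260 444421121125555541125555531111216P764444444444444444444
264 444421111125555541125555541112114P765444454445444444444
268 444421112125555531125555542121113PP67777777888888888887
272 888411211135555531125555552111112P7P7888888898889999954
276 88831212211346775222777642111211157P7888888888777666533
280 5511122211221126521286112121222121233333333333333333333
284 3121122222211221123321111222222121123444444443211111111
288 2121112111112211123322111212112111111222344421121222211
0 [[244, 217], [244, 283], [267, 216], [269, 282], [245, 222], [245, 286], [267, 222], [269, 285]]
0.01 [[260, 217], [262, 283], [284, 216], [287, 282], [261, 222], [262, 285], [283, 221], [287, 285]]
0.02 [[277, 216], [280, 282], [300, 215], [306, 281], [277, 221], [280, 285], [299, 221], [304, 284]]
```

The tab now shows at columns 266–290, about 14 mm along, with the keeper staying at left. I'll push a little more and lift.

arm_command(
  deltas=[
    {"gripper":1,"tx":0,"ty":0.05,"tz":0,"rx":0,"ry":0,"rz":0},
    {"gripper":1,"tx":0,"ty":0,"tz":0.12,"rx":0,"ry":0,"rz":0},
    {"gripper":1,"tx":0,"ty":0,"tz":0.15,"rx":0,"ry":0,"rz":0},
    {"gripper":1,"tx":0.03,"ty":0,"tz":0.15,"rx":0,"ry":0,"rz":0},
  ],
)

```text
clock: 8.65
position: [0.4775, 0.2005, 0.0703]
tool_rot: [179.5, 33.4, 179.1]
ft_force: [-15.0, -1.4, -5.8]
grip_width: -0.0001
gripper_force: 6.7
```

arm_command(
  deltas=[
    {"gripper":1,"tx":0.05,"ty":0,"tz":0.15,"rx":0,"ry":0,"rz":0},
    {"gripper":1,"tx":0.06,"ty":0,"tz":0.15,"rx":0,"ry":0,"rz":0},
  ],
)

```text
clock: 8.9
position: [0.4911, 0.2027, 0.095]
tool_rot: [179.2, 34.3, 179.1]
ft_force: [0.4, 0.5, -0.5]
grip_width: 0.0002
gripper_force: 0.0
```

```bash
cat > lid.py <<'E'
from wr import *
# lid angle from scene+side: mask of lid, best joint angle
v=np.load("case.npy")
def lidang(cams_=("scene","side")):
    obs=[]
    for n in cams_:
        p=cams.camera(n); r=finder.cut_out(p,"lid_edge")
        if r: obs.append((p,r[0]["mask"].astype(np.float32)))
    best=[]
    for th in np.arange(0,2.05,.04):
        c=0
        for p,m in obs:
            r=render(p,v,[lidpts(th)]); c+=np.minimum(r,m).sum()/np.maximum(r,m).sum()
        best.append((round(c/len(obs),3),round(th,2)))
    return sorted(best)[::-1][:3]
if __name__=="__main__": print(lidang())
E
python3 st.py; python3 lid.py
```

```text
8.9 [14.48, -13.47, 132.81, -16.73, 28.16, -62.4] [0.4911, 0.2027, 0.095] [179.2, 34.3, 179.11] [0.4, 0.5, -0.5]
[(np.float32(0.912), np.float64(0.0)), (np.float32(0.885), np.float64(0.04)), (np.float32(0.851), np.float64(0.08))]
```

The lid is still shut: it snagged on the catch and the finger slipped out in front of the edge, touching nothing now. I'll retry with a flatter tool, deeper, pushing the catch nearly to its end.

arm_command(
  deltas=[
    {"gripper":1,"tx":-0.78,"ty":0,"tz":0,"rx":0,"ry":0,"rz":0},
    {"gripper":1,"tx":0,"ty":-0.4,"tz":-0.3,"rx":0,"ry":-0.6,"rz":1},
    {"gripper":1,"tx":0,"ty":-0.35,"tz":-0.47,"rx":0,"ry":-0.6,"rz":1},
    {"gripper":1,"tx":0,"ty":0,"tz":0,"rx":0,"ry":0,"rz":0},
    {"gripper":1,"tx":0.4,"ty":0,"tz":0,"rx":0,"ry":0,"rz":0},
    {"gripper":1,"tx":0.32,"ty":0,"tz":0,"rx":0,"ry":0,"rz":0},
    {"gripper":1,"tx":0,"ty":0,"tz":0,"rx":0,"ry":0,"rz":0},
  ],
)

```text
clock: 9.98
position: [0.4802, 0.1787, 0.0588]
tool_rot: [178.5, 36.3, -174.3]
ft_force: [-12.0, -0.7, 0.8]
grip_width: -0.0
gripper_force: 5.0
```

```bash
python3 st.py
```

```text
9.975 [5.93, -15.87, 140.61, 4.22, 19.01, -93.79] [0.4802, 0.1787, 0.0588] [178.48, 36.3, -174.32] [-12.0, -0.7, 0.8]
```

arm_command(
  deltas=[
    {"gripper":1,"tx":-0.4,"ty":0,"tz":0,"rx":0,"ry":0,"rz":0},
    {"gripper":1,"tx":0,"ty":-0.2,"tz":0,"rx":0,"ry":0,"rz":0},
    {"gripper":1,"tx":0,"ty":0,"tz":0,"rx":0,"ry":0,"rz":0},
  ],
)

```text
clock: 10.35
position: [0.4617, 0.1662, 0.0647]
tool_rot: [178.5, 37.2, -174.4]
ft_force: [0.6, 0.6, -0.7]
grip_width: 0.0002
gripper_force: 0.0
```

```bash
python3 st.py
```

```text
10.35 [3.79, -22.5, 144.78, 7.29, 20.74, -98.27] [0.4617, 0.1662, 0.0647] [178.52, 37.18, -174.4] [0.6, 0.6, -0.7]
```

arm_command(
  deltas=[
    {"gripper":1,"tx":0.1,"ty":-0.13,"tz":-0.15,"rx":0,"ry":0,"rz":0},
    {"gripper":1,"tx":0.1,"ty":0,"tz":-0.12,"rx":0,"ry":0,"rz":0},
    {"gripper":1,"tx":0.22,"ty":0,"tz":0,"rx":0,"ry":0,"rz":0},
    {"gripper":1,"tx":0,"ty":0,"tz":0,"rx":0,"ry":0,"rz":0},
  ],
)

```text
clock: 10.85
position: [0.4867, 0.1587, 0.0475]
tool_rot: [178.5, 37.1, -174.3]
ft_force: [-1.5, 0.9, -0.5]
grip_width: -0.0
gripper_force: 0.0
```

```bash
python3 st.py
```

```text
10.85 [1.94, -14.77, 141.84, 13.31, 16.42, -105.79] [0.4867, 0.1587, 0.0475] [178.53, 37.06, -174.3] [-1.5, 0.9, -0.5]
```

arm_command(
  deltas=[
    {"gripper":1,"tx":0,"ty":0.15,"tz":0,"rx":0,"ry":0,"rz":0},
    {"gripper":1,"tx":0,"ty":0.15,"tz":0,"rx":0,"ry":0,"rz":0},
    {"gripper":1,"tx":0,"ty":0.15,"tz":0,"rx":0,"ry":0,"rz":0},
    {"gripper":1,"tx":0,"ty":0.15,"tz":0,"rx":0,"ry":0,"rz":0},
    {"gripper":1,"tx":0,"ty":0.08,"tz":0,"rx":0,"ry":0,"rz":0},
  ],
)

```text
clock: 11.48
position: [0.4857, 0.1997, 0.0474]
tool_rot: [178.6, 37.1, -174.2]
ft_force: [-1.6, -3.2, 2.3]
grip_width: -0.0
gripper_force: 1.7
```

```bash
python3 st.py; cat > tab.py <<'E'
from wr import *
p=cams.camera("wrist"); im=p["pixels"][:,:,::-1].astype(int)
for r in range(204,264,4):
    l=""
    for c in range(220,330,2):
        b,g,R_=im[r:r+2,c:c+2].reshape(-1,3).mean(0)
        l+=("P" if R_-g>6 and R_<190 and R_>60 and b>g-4 else "0123456789ABCDEF"[int(g)//16])
    print(r,l)
v=np.load("case.npy")
for s in(0,.01,.02): print(s,np.round(wproj(p,W(v,lid2case([[-.174,-.037+s,-.04],[-.174,-.023+s,-.04],[-.174,-.037+s,-.01],[-.174,-.023+s,-.01]])))).astype(int).tolist())
E
python3 tab.py
```

```text
11.475 [9.84, -10.94, 138.89, -3.98, 15.0, -82.9] [0.4857, 0.1997, 0.0474] [178.56, 37.08, -174.25] [-1.6, -3.2, 2.3]
204 4444444444444445444444444444444544444444444444454444444
208 4444444454454444444444554444445444454444444444444444445
212 4444444444444444444444444444444444444444444444445444444
216 4444444445444444444445444444444544454444444544444544444
220 4444444444444444444444444444444444444444444544444445454
224 444444555454444444444445PP7P7PP7PPP54444444444444454444
228 4444457PP7PPP7PPPPP7PPP57PPPPPPP7PP54444444444444444444
232 4444457PPPP77PP77PPPP75PPPPPPPPPPPP54444544444444444444
236 5444467P777PPPPPPPP7P555PPPPPP77PPP64444444444444444444
240 444545P7PPPP5555511365556PP77P7PPPP54544444444444545544
244 444446PPPPPP5555411255556PPPP7PPPPPP4444444445444444444
248 444446P33334555541125555533334PPPP7P4444444444444444444
252 44444211211465554112555552111214P7P74444444444444444444
256 4445312222155656411255555312111277P64444444444444444445
260 444532112225555641125555631111216PP74444444444444444444
0 [[247, 220], [271, 220], [247, 271], [273, 271]]
0.01 [[265, 220], [288, 221], [265, 271], [290, 271]]
0.02 [[281, 221], [305, 221], [283, 271], [308, 271]]
```

arm_command(
  deltas=[
    {"gripper":1,"tx":0,"ty":0.06,"tz":0,"rx":0,"ry":0,"rz":0},
    {"gripper":1,"tx":0,"ty":0.06,"tz":0,"rx":0,"ry":0,"rz":0},
    {"gripper":1,"tx":0,"ty":0,"tz":0,"rx":0,"ry":0,"rz":0},
  ],
)

```text
clock: 11.9
position: [0.4858, 0.2064, 0.0471]
tool_rot: [178.6, 37.1, -174.2]
ft_force: [-2.1, -3.6, 2.1]
grip_width: 0.0001
gripper_force: 2.1
```

```bash
python3 st.py; python3 tab.py | grep -v "^2[01]"
```

```text
11.9 [11.06, -10.18, 138.31, -6.87, 14.92, -79.12] [0.4858, 0.2064, 0.0471] [178.57, 37.06, -174.24] [-2.1, -3.6, 2.1]
220 4444455444445445545544444444454454444454445444444444454
224 455455544444444444444445PPPPPPPPPPP54444444454444444454
228 4PPPPPP777PPPPPP7PPPP45PPP77PP7PPPP54454445444444544454
232 5P7P777P77PPPP77P77P75557PPPPP7PPPP54444444544444444445
236 47P77PPPPPP7PPPPPPPPP555PPPPPP7PPPP64445544544454444444
240 5P7PPPPPP7P76555511355556PPP7P7PPPP54454444454445444444
244 5PPPPPP7PP775555421255556P7PPPPPPP764454444444444444444
248 5P7777P33334555542125656533334PPPPP74554455444544444445
252 57PPP212112455564112555652121215P7P74544444444445444445
256 5P77512122155566411255556312211377PP4544444444454444454
260 5PPP32222125655641125655532111226PPP4444445444444444454
0 [[236, 220], [260, 220], [235, 271], [261, 271]]
0.01 [[253, 220], [277, 221], [253, 271], [279, 271]]
0.02 [[270, 221], [294, 221], [271, 271], [296, 271]]
```

arm_command(
  deltas=[
    {"gripper":1,"tx":0,"ty":0,"tz":0.1,"rx":0,"ry":0,"rz":0},
    {"gripper":1,"tx":0,"ty":0,"tz":0.1,"rx":0,"ry":0,"rz":0},
  ],
)

```text
clock: 12.2
position: [0.4855, 0.206, 0.059]
tool_rot: [178.6, 37.0, -174.3]
ft_force: [2.6, -3.5, -2.8]
grip_width: -0.0
gripper_force: 2.1
```

arm_command(
  deltas=[
    {"gripper":1,"tx":0.02,"ty":0,"tz":0.1,"rx":0,"ry":0,"rz":0},
    {"gripper":1,"tx":0.02,"ty":0,"tz":0.1,"rx":0,"ry":0,"rz":0},
  ],
)

```text
clock: 12.45
position: [0.4876, 0.2062, 0.0709]
tool_rot: [178.6, 37.0, -174.2]
ft_force: [-0.1, -4.6, -1.9]
grip_width: 0.0003
gripper_force: 2.1
```

```bash
python3 st.py; python3 lid.py
```

```text
12.45 [10.96, -13.77, 137.65, -5.19, 19.22, -80.94] [0.4876, 0.2062, 0.0709] [178.57, 36.99, -174.25] [-0.1, -4.6, -1.9]
[(np.float32(0.948), np.float64(0.12)), (np.float32(0.926), np.float64(0.16)), (np.float32(0.888), np.float64(0.08))]
```

The lid is up 0.12 rad, so the catch is clear. I'll raise it more, then let the catch go.

arm_command(
  deltas=[
    {"gripper":1,"tx":0.04,"ty":0,"tz":0.13,"rx":0,"ry":0,"rz":0},
    {"gripper":1,"tx":0.05,"ty":0,"tz":0.13,"rx":0,"ry":0,"rz":0},
    {"gripper":1,"tx":0.06,"ty":0,"tz":0.13,"rx":0,"ry":0,"rz":0},
    {"gripper":1,"tx":0.05,"ty":-0.05,"tz":0.1,"rx":0,"ry":0,"rz":0},
    {"gripper":1,"tx":0,"ty":-0.15,"tz":0,"rx":0,"ry":0,"rz":0},
    {"gripper":1,"tx":0,"ty":-0.2,"tz":0,"rx":0,"ry":0,"rz":0},
    {"gripper":1,"tx":0,"ty":-0.2,"tz":0,"rx":0,"ry":0,"rz":0},
  ],
)

```text
clock: 13.52
position: [0.5008, 0.1707, 0.1016]
tool_rot: [178.5, 37.2, -174.2]
ft_force: [-1.5, 0.3, -2.0]
grip_width: -0.0001
gripper_force: 0.9
```

```bash
python3 st.py; python3 lid.py
```

```text
13.525 [4.04, -19.54, 137.8, 6.07, 24.74, -96.89] [0.5008, 0.1707, 0.1016] [178.5, 37.17, -174.24] [-1.5, 0.3, -2.0]
[(np.float32(0.942), np.float64(0.28)), (np.float32(0.927), np.float64(0.32)), (np.float32(0.898), np.float64(0.24))]
```

arm_command(
  deltas=[
    {"gripper":1,"tx":0.17,"ty":0,"tz":0.3,"rx":0,"ry":0,"rz":0},
    {"gripper":1,"tx":0.2,"ty":0,"tz":0.27,"rx":0,"ry":0,"rz":0},
    {"gripper":1,"tx":0.22,"ty":0,"tz":0.23,"rx":0,"ry":0,"rz":0},
    {"gripper":1,"tx":0.24,"ty":0,"tz":0.22,"rx":0,"ry":0,"rz":0},
    {"gripper":1,"tx":0.24,"ty":0,"tz":0.2,"rx":0,"ry":0,"rz":0},
    {"gripper":1,"tx":0.24,"ty":0,"tz":0.12,"rx":0,"ry":0,"rz":0},
    {"gripper":1,"tx":0.24,"ty":0,"tz":0.1,"rx":0,"ry":0,"rz":0},
  ],
)

```text
clock: 14.6
position: [0.5943, 0.1713, 0.1883]
tool_rot: [178.5, 37.2, -174.2]
ft_force: [-1.3, 0.6, -0.8]
grip_width: 0.0001
gripper_force: 0.6
```

```bash
python3 st.py; python3 lid.py
```

```text
14.6 [3.19, -11.59, 120.76, 5.43, 33.84, -96.57] [0.5943, 0.1713, 0.1883] [178.54, 37.19, -174.22] [-1.3, 0.6, -0.8]
[(np.float32(0.776), np.float64(1.04)), (np.float32(0.736), np.float64(1.08)), (np.float32(0.733), np.float64(1.0))]
```

arm_command(
  deltas=[
    {"gripper":1,"tx":0.25,"ty":0,"tz":0.06,"rx":0,"ry":0,"rz":0},
    {"gripper":1,"tx":0.25,"ty":0,"tz":0.05,"rx":0,"ry":0,"rz":0},
    {"gripper":1,"tx":0.25,"ty":0,"tz":0.02,"rx":0,"ry":0,"rz":0},
    {"gripper":1,"tx":0.2,"ty":0,"tz":0,"rx":0,"ry":0,"rz":0},
    {"gripper":1,"tx":0.2,"ty":0,"tz":0,"rx":0,"ry":0,"rz":0},
    {"gripper":1,"tx":0.15,"ty":0,"tz":0,"rx":0,"ry":0,"rz":0},
    {"gripper":1,"tx":0.1,"ty":0,"tz":0,"rx":0,"ry":0,"rz":0},
  ],
)

```text
clock: 15.68
position: [0.6775, 0.1703, 0.1944]
tool_rot: [178.6, 37.0, -174.3]
ft_force: [-0.7, 0.6, -0.2]
grip_width: 0.0001
gripper_force: 0.0
```

```bash
python3 st.py; python3 lid.py
```

```text
15.675 [2.56, 0.8, 108.51, 6.03, 33.9, -97.56] [0.6775, 0.1703, 0.1944] [178.56, 37.04, -174.26] [-0.7, 0.6, -0.2]
[(np.float32(0.778), np.float64(1.6)), (np.float32(0.749), np.float64(1.64)), (np.float32(0.712), np.float64(1.56))]
```

The lid is past its tipping point, falling back to the stop. I'm retreating and turning the tool to point down over the case's right end.

arm_command(
  deltas=[
    {"gripper":1,"tx":-0.4,"ty":-0.05,"tz":0.1,"rx":0,"ry":1,"rz":0},
    {"gripper":1,"tx":-0.4,"ty":-0.05,"tz":0.1,"rx":0,"ry":1,"rz":0},
    {"gripper":1,"tx":-0.4,"ty":-0.05,"tz":0.1,"rx":0,"ry":1,"rz":0},
    {"gripper":1,"tx":-0.3,"ty":-0.05,"tz":0.1,"rx":0,"ry":1,"rz":0},
    {"gripper":1,"tx":-0.2,"ty":-0.05,"tz":0.1,"rx":0,"ry":1,"rz":0},
    {"gripper":1,"tx":0,"ty":-0.05,"tz":0.1,"rx":0,"ry":1,"rz":0},
    {"gripper":1,"tx":0,"ty":-0.05,"tz":0.1,"rx":0,"ry":1,"rz":0},
    {"gripper":1,"tx":0,"ty":-0.05,"tz":0.1,"rx":0,"ry":0.4,"rz":-0.8},
  ],
)

```text
clock: 16.88
position: [0.5755, 0.1461, 0.2426]
tool_rot: [175.2, 0.1, -179.5]
ft_force: [0.0, 0.4, -0.2]
grip_width: -0.0001
gripper_force: 0.0
```

```bash
python3 st.py; python3 lid.py; python3 - <<'E'
from wr import *
p=cams.camera("wrist"); b=cams.camera("scene"); 
im=np.hstack([cv2.resize(p["pixels"],(400,300)),cv2.resize(b["pixels"][95:245,215:415],(400,300),interpolation=cv2.INTER_CUBIC)])[:,:,::-1]
cv2.imwrite("pics/w5.png",im)
for n in("box_mid","box_front"):
    for q in (p,b):
        print(n,q is p,[(round(float(r["confidence"]),2),np.round(r["xy"]).tolist(),np.argwhere(r["mask"]).min(0).tolist(),np.argwhere(r["mask"]).max(0).tolist()) for r in finder.cut_out(q,n)[:4]])
E
```

```text
16.875 [-0.25, 9.27, 86.05, 4.84, 84.65, -91.18] [0.5755, 0.1461, 0.2426] [175.18, 0.1, -179.53] [0.0, 0.4, -0.2]
[(np.float32(0.917), np.float64(2.0)), (np.float32(0.848), np.float64(1.96)), (np.float32(0.838), np.float64(2.04))]
box_mid True [(0.57, [294.0, 157.0], [144, 257], [175, 333])]
box_mid False [(0.66, [303.0, 172.0], [162, 293], [183, 316])]
box_front True [(0.59, [294.0, 132.0], [116, 257], [146, 334])]
box_front False [(0.64, [300.0, 161.0], [156, 287], [177, 310])]
```

View pics/w5.png

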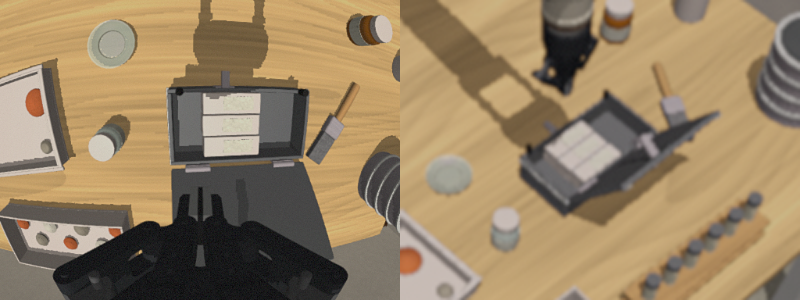

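The lid rests at 2.0 rad on its stop, and the three white boxes are visible (mid at about (231,125) in the left half, with the narrower free floor on its left side, which is the case's right).

```bash
cat > box.py <<'E'
from wr import *
v=np.load("case.npy")
def wray(p,uv):
    K=np.array(p["intrinsics"]);T=np.array(p["world_to_cam"]); d=(np.array(uv,float)-K[:2,2])/K[0,0]; th=np.hypot(*d)
    c=np.array([np.sin(th)*d[0]/th,np.sin(th)*d[1]/th,np.cos(th)]); return -T[:3,:3].T@T[:3,3],T[:3,:3].T@c
def wonz(p,uv,z): o,d=wray(p,uv); return o+d*(z-o[2])/d[2]
def boxes(p=None,z=.058):
    p=p or cams.camera("wrist")
    for n in("box_front","box_mid","box_back"):
        for r in finder.cut_out(p,n)[:1]:
            c=np.argwhere(r["mask"])[:,::-1]; P=np.array([wonz(p,u,z)[:2] for u in c])
            L=(P-v[:2])@R(v[2])[:2,:2]   # case frame
            print(n,round(float(r["confidence"]),2),"case x 2-98%",np.round(np.percentile(L[:,0],[2,98]),4),"y",np.round(np.percentile(L[:,1],[2,98]),4),"world mean",np.round(P.mean(0),4))
if __name__=="__main__": boxes()
E
python3 box.py
```

```text
box_front 0.84 case x 2-98% [-0.0535 -0.0187] y [-0.0662  0.0276] world mean [0.5374 0.2107]
box_mid 0.77 case x 2-98% [-0.0174  0.0163] y [-0.0665  0.0246] world mean [0.573  0.2107]
box_back 0.82 case x 2-98% [0.0182 0.0529] y [-0.0652  0.0278] world mean [0.6089 0.214 ]
```

arm_command(
  deltas=[
    {"gripper":1,"tx":0,"ty":0,"tz":-0.1,"rx":-0.9,"ry":0,"rz":0.26},
    {"gripper":1,"tx":0,"ty":-0.06,"tz":-0.5,"rx":0,"ry":0,"rz":0},
    {"gripper":1,"tx":0,"ty":0,"tz":-0.5,"rx":0,"ry":0,"rz":0},
    {"gripper":1,"tx":0,"ty":0,"tz":-0.5,"rx":0,"ry":0,"rz":0},
    {"gripper":1,"tx":0,"ty":0,"tz":0,"rx":0,"ry":0,"rz":0},
  ],
)

```text
clock: 18.2
position: [0.5729, 0.1426, 0.1438]
tool_rot: [179.7, -0.2, -178.1]
ft_force: [-0.5, 0.3, -0.0]
grip_width: -0.0001
gripper_force: 0.0
```

```bash
python3 st.py; python3 box.py
```

```text
18.2 [2.07, 13.89, 91.89, 0.34, 74.47, -89.92] [0.5729, 0.1426, 0.1438] [179.67, -0.25, -178.1] [-0.5, 0.3, -0.0]
box_front 0.75 case x 2-98% [-0.0533 -0.0194] y [-0.0668  0.0263] world mean [0.5371 0.2095]
box_mid 0.89 case x 2-98% [-0.0183  0.0167] y [-0.0679  0.0256] world mean [0.5727 0.2095]
box_back 0.95 case x 2-98% [0.0184 0.0529] y [-0.0655  0.0282] world mean [0.6088 0.2139]
```

arm_command(
  deltas=[
    {"gripper":1,"tx":0.03,"ty":0,"tz":-0.6,"rx":0,"ry":0,"rz":0},
    {"gripper":1,"tx":0,"ty":0,"tz":-0.6,"rx":0,"ry":0,"rz":0},
    {"gripper":1,"tx":0,"ty":0,"tz":-0.5,"rx":0,"ry":0,"rz":0},
    {"gripper":1,"tx":0,"ty":0,"tz":-0.26,"rx":0,"ry":0,"rz":0},
    {"gripper":1,"tx":0,"ty":0,"tz":0,"rx":0,"ry":0,"rz":0},
  ],
)

```text
clock: 19.02
position: [0.5768, 0.1427, 0.029]
tool_rot: [179.7, 0.1, -178.1]
ft_force: [-0.5, -0.2, -0.4]
grip_width: -0.0005
gripper_force: 0.0
```

```bash
python3 st.py; python3 box.py
```

```text
19.025 [2.06, 22.04, 95.84, 0.37, 62.05, -90.01] [0.5768, 0.1427, 0.029] [179.68, 0.06, -178.1] [-0.5, -0.2, -0.4]
box_front 0.58 case x 2-98% [-0.0524 -0.0195] y [-0.0688  0.0264] world mean [0.5374 0.2061]
box_mid 0.58 case x 2-98% [-0.0187  0.0165] y [-0.0696  0.0251] world mean [0.5719 0.2065]
box_back 0.65 case x 2-98% [0.0175 0.0516] y [-0.0675  0.0283] world mean [0.6045 0.2186]
```

Now I push the middle box to the case's left.

arm_command(
  deltas=[
    {"gripper":1,"tx":-0.02,"ty":0.12,"tz":0,"rx":0,"ry":0,"rz":0},
    {"gripper":1,"tx":0,"ty":0.14,"tz":0,"rx":0,"ry":0,"rz":0},
    {"gripper":1,"tx":-0.01,"ty":0.14,"tz":0,"rx":0,"ry":0,"rz":0},
    {"gripper":1,"tx":0,"ty":0.14,"tz":0,"rx":0,"ry":0,"rz":0},
    {"gripper":1,"tx":-0.01,"ty":0.14,"tz":0,"rx":0,"ry":0,"rz":0},
    {"gripper":1,"tx":0,"ty":0.14,"tz":0,"rx":0,"ry":0,"rz":0},
    {"gripper":1,"tx":-0.01,"ty":0.14,"tz":0,"rx":0,"ry":0,"rz":0},
    {"gripper":1,"tx":0,"ty":0.04,"tz":0,"rx":0,"ry":0,"rz":0},
  ],
)

```text
clock: 20.23
position: [0.5738, 0.2033, 0.0289]
tool_rot: [179.7, 0.1, -178.1]
ft_force: [0.8, 0.3, -0.3]
grip_width: 0.0003
gripper_force: 0.0
```

```bash
python3 st.py; python3 box.py
```

```text
20.225 [7.97, 23.88, 93.38, 0.35, 62.61, -84.12] [0.5738, 0.2033, 0.0289] [179.67, 0.09, -178.07] [0.8, 0.3, -0.3]
box_front 0.71 case x 2-98% [-0.0523 -0.0195] y [-0.063   0.0266] world mean [0.5374 0.2122]
box_mid 0.69 case x 2-98% [-0.0181  0.0163] y [-0.0647  0.0262] world mean [0.5704 0.2143]
box_back 0.65 case x 2-98% [0.0177 0.0331] y [-0.0628  0.029 ] world mean [0.5977 0.2244]
```

```bash
python3 - <<'E'
from wr import *
s=status.observe(); p=cams.camera("wrist"); b=cams.camera("side"); a=cams.camera("scene")
f=lambda q,y,x,h,w: cv2.resize(q["pixels"][y:y+h,x:x+w],(400,300),interpolation=cv2.INTER_CUBIC)
u=proj(b,s["position"])[0].astype(int); w=proj(a,s["position"])[0].astype(int); print(u,w)
A=f(p,100,130,195,260); B=f(b,u[1]-60,u[0]-60,90,120); cv2.circle(B,(200,200),4,(255,0,0),-1)
C=f(a,w[1]-55,w[0]-60,90,120); cv2.circle(C,(200,183),4,(255,0,0),-1)
im=np.vstack([np.hstack([A,B]),np.hstack([C,f(p,0,0,384,512)])])[:,:,::-1]
cv2.imwrite("pics/v6.png",im)
E
```

```text
[241 166] [302 175]
```

View pics/v6.png

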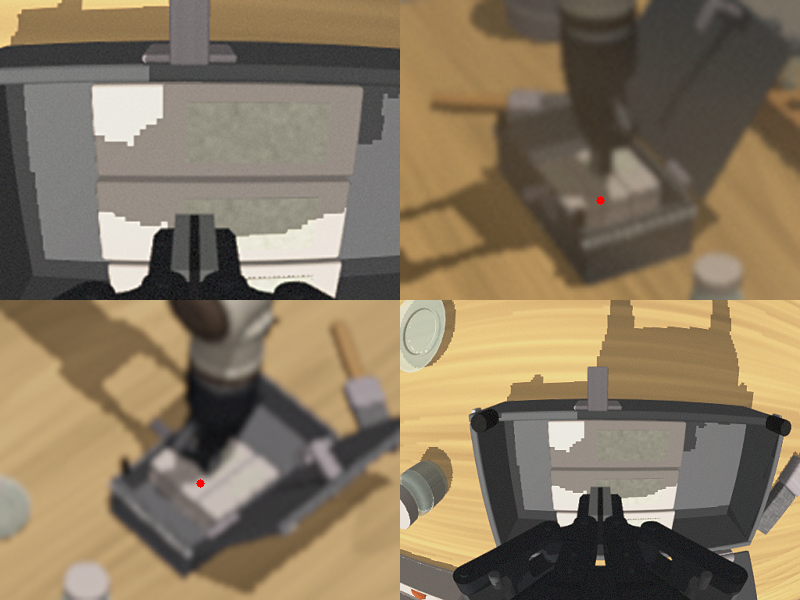

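The fingers went over the box tops: the side view shows the real fingertips at about (608,170), well above the reported TCP dot at (600,200). So the tips end about 30 mm short of the TCP. I'll go back, lower 25 mm further, and push again.

arm_command(
  deltas=[
    {"gripper":1,"tx":0.01,"ty":-0.35,"tz":0,"rx":0,"ry":0,"rz":0},
    {"gripper":1,"tx":0.01,"ty":-0.4,"tz":0,"rx":0,"ry":0,"rz":0},
    {"gripper":1,"tx":0.01,"ty":-0.26,"tz":0,"rx":0,"ry":0,"rz":0},
    {"gripper":1,"tx":0,"ty":0,"tz":-0.15,"rx":0,"ry":0,"rz":0},
    {"gripper":1,"tx":0,"ty":0,"tz":-0.15,"rx":0,"ry":0,"rz":0},
    {"gripper":1,"tx":0,"ty":0,"tz":-0.12,"rx":0,"ry":0,"rz":0},
    {"gripper":1,"tx":0,"ty":0,"tz":0,"rx":0,"ry":0,"rz":0},
  ],
)

```text
clock: 21.45
position: [0.5747, 0.1426, 0.0025]
tool_rot: [179.7, -0.0, -178.1]
ft_force: [-0.5, 0.4, -0.0]
grip_width: -0.0001
gripper_force: 0.0
```

arm_command(
  deltas=[
    {"gripper":1,"tx":-0.01,"ty":0.12,"tz":0,"rx":0,"ry":0,"rz":0},
    {"gripper":1,"tx":0,"ty":0.14,"tz":0,"rx":0,"ry":0,"rz":0},
    {"gripper":1,"tx":-0.01,"ty":0.14,"tz":0,"rx":0,"ry":0,"rz":0},
    {"gripper":1,"tx":0,"ty":0.14,"tz":0,"rx":0,"ry":0,"rz":0},
  ],
)

```text
clock: 21.95
position: [0.5747, 0.1751, 0.0041]
tool_rot: [179.7, 0.1, -178.1]
ft_force: [0.6, -1.3, 1.1]
grip_width: 0.0001
gripper_force: 0.6
```

```bash
python3 st.py; python3 box.py
```

```text
21.95 [5.26, 24.95, 95.22, 0.35, 59.7, -86.84] [0.5747, 0.1751, 0.0041] [179.69, 0.12, -178.08] [0.6, -1.3, 1.1]
box_front 0.69 case x 2-98% [-0.052  -0.0195] y [-0.0638  0.0264] world mean [0.5375 0.2093]
box_back 0.68 case x 2-98% [0.0171 0.0523] y [-0.0597  0.0295] world mean [0.6029 0.2341]
```

arm_command(
  deltas=[
    {"gripper":1,"tx":-0.01,"ty":0.14,"tz":0,"rx":0,"ry":0,"rz":0},
    {"gripper":1,"tx":0,"ty":0.14,"tz":0,"rx":0,"ry":0,"rz":0},
    {"gripper":1,"tx":-0.01,"ty":0.14,"tz":0,"rx":0,"ry":0,"rz":0},
    {"gripper":1,"tx":0,"ty":0.05,"tz":0,"rx":0,"ry":0,"rz":0},
    {"gripper":1,"tx":0,"ty":-0.1,"tz":0,"rx":0,"ry":0,"rz":0},
  ],
)

```text
clock: 22.78
position: [0.5732, 0.1971, 0.0038]
tool_rot: [179.7, 0.1, -178.0]
ft_force: [0.5, -0.1, 0.0]
grip_width: 0.0001
gripper_force: 0.0
```

arm_command(
  deltas=[
    {"gripper":0.5,"tx":0,"ty":-0.2,"tz":0.6,"rx":0,"ry":0,"rz":0},
    {"gripper":0.5,"tx":0,"ty":0,"tz":0.9,"rx":0,"ry":0,"rz":0},
    {"gripper":0.5,"tx":0,"ty":0,"tz":0.9,"rx":0,"ry":0,"rz":0},
    {"gripper":0.5,"tx":0,"ty":0,"tz":0,"rx":0,"ry":0,"rz":0},
  ],
)

```text
clock: 23.28
position: [0.5774, 0.1846, 0.1541]
tool_rot: [179.6, 0.8, -178.1]
ft_force: [0.4, -0.2, -0.6]
grip_width: 0.0428
gripper_force: 0.0
```

```bash
python3 st.py; python3 box.py; python3 - <<'E'
from ik import *
from fit import W
v=np.load("case.npy"); t=np.load("tray.npy"); print("tray",t)
X=W(v,np.array([[-.001,.055,0]]))[0]; print("grasp xy",X)
# tool down, closing axis along case x : yaw options
for yaw in(-178.2+90,-178.2-90):
    Rm=Ro.from_euler('xyz',[180,0,yaw],degrees=True).as_matrix()
    for P in([X[0],X[1],0.0],[X[0],X[1],.2],[.58,-.25,.15],[.58,-.28,.0]):
        print(yaw,np.round(P,3),[np.round(q).tolist() for q in ik(P,Rm)])
E
```

```text
23.275 [6.14, 14.76, 89.64, 0.33, 74.82, -85.81] [0.5774, 0.1846, 0.1541] [179.63, 0.75, -178.14] [0.4, -0.2, -0.6]
box_front 0.92 case x 2-98% [-0.0531 -0.0191] y [-0.064   0.0269] world mean [0.5373 0.2118]
box_mid 0.72 case x 2-98% [-0.1154  0.0653] y [-0.3902 -0.2947] world mean [ 0.5657 -0.1004]
box_back 0.57 case x 2-98% [0.0091 0.0526] y [-0.0619  0.0272] world mean [0.606 0.213]
tray [ 0.56808217 -0.23106517  0.10442468]
grasp xy [0.57036905 0.28744685 0.        ]
-88.19999999999999 [0.57  0.287 0.   ] [[16.0, 30.0, 88.0, 0.0, 61.0, -166.0], [16.0, 30.0, 88.0, 0.0, 61.0, 14.0]]
-88.19999999999999 [0.57  0.287 0.2  ] [[16.0, 18.0, 80.0, 0.0, 82.0, -166.0], [16.0, 18.0, 80.0, 0.0, 82.0, 14.0]]
-88.19999999999999 [ 0.58 -0.25  0.15] [[-34.0, 19.0, 85.0, -0.0, 76.0, 144.0], [-34.0, 19.0, 85.0, -0.0, 76.0, -36.0]]
-88.19999999999999 [ 0.58 -0.28  0.  ] [[-36.0, 31.0, 87.0, -0.0, 62.0, 142.0], [-36.0, 31.0, 87.0, -0.0, 62.0, -38.0]]
-268.2 [0.57  0.287 0.   ] [[16.0, 30.0, 88.0, -0.0, 61.0, 14.0], [16.0, 30.0, 88.0, -0.0, 61.0, -166.0]]
-268.2 [0.57  0.287 0.2  ] [[16.0, 18.0, 80.0, -0.0, 82.0, 14.0], [16.0, 18.0, 80.0, -0.0, 82.0, -166.0]]
-268.2 [ 0.58 -0.25  0.15] [[-34.0, 19.0, 85.0, 0.0, 76.0, -36.0], [-34.0, 19.0, 85.0, 0.0, 76.0, 144.0]]
-268.2 [ 0.58 -0.28  0.  ] [[-36.0, 31.0, 87.0, 0.0, 62.0, -38.0], [-36.0, 31.0, 87.0, 0.0, 62.0, 142.0]]
```

arm_command(
  deltas=[
    {"gripper":0.45,"tx":0,"ty":0.1,"tz":0,"rx":0,"ry":0,"rz":-1},
    {"gripper":0.45,"tx":0,"ty":0.1,"tz":0,"rx":0,"ry":0,"rz":-1},
    {"gripper":0.45,"tx":0,"ty":0.1,"tz":0,"rx":0,"ry":0,"rz":-1},
    {"gripper":0.45,"tx":0,"ty":0.1,"tz":0,"rx":0,"ry":0,"rz":-1},
    {"gripper":0.45,"tx":0,"ty":0.1,"tz":0,"rx":0,"ry":0,"rz":-1},
    {"gripper":0.45,"tx":0,"ty":0.1,"tz":0,"rx":0,"ry":0,"rz":-1},
    {"gripper":0.45,"tx":0,"ty":0.1,"tz":0,"rx":0,"ry":0,"rz":-1},
    {"gripper":0.45,"tx":0,"ty":0.1,"tz":0,"rx":0,"ry":0,"rz":-1},
  ],
)

```text
clock: 24.48
position: [0.572, 0.2325, 0.1454]
tool_rot: [179.8, -0.1, 141.7]
ft_force: [0.3, 0.1, -0.0]
grip_width: 0.0468
gripper_force: 0.0
```

arm_command(
  deltas=[
    {"gripper":0.45,"tx":0,"ty":0.1,"tz":0,"rx":0,"ry":0,"rz":-1},
    {"gripper":0.45,"tx":0,"ty":0.1,"tz":0,"rx":0,"ry":0,"rz":-1},
    {"gripper":0.45,"tx":0,"ty":0.1,"tz":0,"rx":0,"ry":0,"rz":-1},
    {"gripper":0.45,"tx":0,"ty":0.1,"tz":0,"rx":0,"ry":0,"rz":-1},
    {"gripper":0.45,"tx":0,"ty":0.1,"tz":0,"rx":0,"ry":0,"rz":-1},
    {"gripper":0.45,"tx":0,"ty":0.1,"tz":0,"rx":0,"ry":0,"rz":-1},
    {"gripper":0.45,"tx":0,"ty":0.1,"tz":0,"rx":0,"ry":0,"rz":-1},
    {"gripper":0.45,"tx":0,"ty":0.1,"tz":0,"rx":0,"ry":0,"rz":-1},
  ],
)

```text
clock: 25.48
position: [0.572, 0.2804, 0.1453]
tool_rot: [179.9, 0.1, 101.7]
ft_force: [-0.1, -0.1, 0.6]
grip_width: 0.047
gripper_force: 0.0
```

arm_command(
  deltas=[
    {"gripper":0.45,"tx":0,"ty":0.06,"tz":0,"rx":0,"ry":0,"rz":-1},
    {"gripper":0.45,"tx":0,"ty":0,"tz":0,"rx":0,"ry":0,"rz":-1},
    {"gripper":0.45,"tx":0,"ty":0,"tz":0,"rx":0,"ry":0,"rz":0},
  ],
)

```text
clock: 25.85
position: [0.5722, 0.284, 0.1457]
tool_rot: [179.9, 0.1, 91.9]
ft_force: [0.4, -0.1, -0.1]
grip_width: 0.0472
gripper_force: 0.0
```

```bash
python3 st.py; python3 box.py; python3 - <<'E'
from box import *
# box by brightness in scene picture: mid top face as polygon fit along y
p=cams.camera("scene")
g=p["pixels"].min(2).astype(float)
for x0 in(-.036,-.0008,.036):
    l=[]
    for y in np.arange(-.11,.112,.006):
        u=proj(p,W(v,np.array([[x0,y,.058]])))[0]; l.append(int(cv2.getRectSubPix(g.astype(np.float32),(3,3),tuple(np.float32(u))).mean()))
    print(x0,l)
E
```

```text
25.85 [15.66, 20.48, 83.54, -0.17, 75.88, 13.76] [0.5722, 0.284, 0.1457] [179.86, 0.14, 91.95] [0.4, -0.1, -0.1]
box_front 0.87 case x 2-98% [-0.051  -0.0166] y [-0.0617  0.0404] world mean [0.5412 0.2277]
box_mid 0.76 case x 2-98% [-0.0153  0.0164] y [-0.0116  0.0841] world mean [0.5724 0.2714]
box_back 0.79 case x 2-98% [0.0178 0.0521] y [-0.0614  0.0406] world mean [0.6074 0.2286]
-0.036 [91, 81, 79, 78, 82, 93, 106, 132, 166, 180, 181, 180, 177, 174, 174, 177, 177, 177, 178, 177, 178, 179, 175, 151, 110, 82, 73, 65, 56, 52, 52, 53, 51, 49, 48, 47, 46]
-0.0008 [103, 104, 104, 104, 105, 108, 109, 109, 109, 108, 108, 107, 107, 106, 103, 117, 154, 177, 180, 180, 179, 177, 176, 177, 178, 178, 178, 178, 176, 165, 141, 110, 82, 63, 55, 54, 55]
0.036 [101, 102, 104, 103, 101, 99, 104, 130, 165, 180, 181, 181, 180, 179, 178, 177, 177, 177, 178, 178, 178, 179, 177, 162, 131, 110, 106, 106, 105, 104, 103, 101, 89, 69, 57, 54, 55]
```

arm_command(
  deltas=[
    {"gripper":0.45,"tx":-0.03,"ty":0.04,"tz":-0.6,"rx":0,"ry":0,"rz":0},
    {"gripper":0.45,"tx":0,"ty":0,"tz":-0.6,"rx":0,"ry":0,"rz":0},
    {"gripper":0.45,"tx":0,"ty":0,"tz":-0.5,"rx":0,"ry":0,"rz":0},
    {"gripper":0.45,"tx":0,"ty":0,"tz":-0.4,"rx":0,"ry":0,"rz":0},
    {"gripper":0.45,"tx":0,"ty":0,"tz":-0.25,"rx":0,"ry":0,"rz":0},
    {"gripper":0.45,"tx":0,"ty":0,"tz":-0.15,"rx":0,"ry":0,"rz":0},
    {"gripper":0.45,"tx":0,"ty":0,"tz":0,"rx":0,"ry":0,"rz":0},
  ],
)

```text
clock: 26.98
position: [0.5714, 0.2867, -0.0024]
tool_rot: [179.7, 0.1, 91.9]
ft_force: [0.1, -0.3, -0.0]
grip_width: 0.0469
gripper_force: 0.0
```

arm_command(
  deltas=[
    {"gripper":1,"tx":0,"ty":0,"tz":0,"rx":0,"ry":0,"rz":0},
    {"gripper":1,"tx":0,"ty":0,"tz":0,"rx":0,"ry":0,"rz":0},
    {"gripper":1,"tx":0,"ty":0,"tz":0,"rx":0,"ry":0,"rz":0},
    {"gripper":1,"tx":0,"ty":0,"tz":0,"rx":0,"ry":0,"rz":0},
  ],
  squeeze=40,
)

```text
clock: 27.48
position: [0.5725, 0.2871, -0.001]
tool_rot: [179.5, 0.1, 91.9]
ft_force: [0.9, 1.3, 5.3]
grip_width: 0.0334
gripper_force: 41.4
```

```bash
python3 st.py
```

```text
27.475 [15.93, 30.22, 88.43, -0.19, 60.93, 14.12] [0.5725, 0.2871, -0.001] [179.55, 0.05, 91.89] [0.9, 1.3, 5.3]
```

arm_command(
  deltas=[
    {"gripper":1,"tx":0,"ty":0,"tz":0.15,"rx":0,"ry":0,"rz":0},
    {"gripper":1,"tx":0,"ty":0,"tz":0.3,"rx":0,"ry":0,"rz":0},
    {"gripper":1,"tx":0,"ty":0,"tz":0.5,"rx":0,"ry":0,"rz":0},
    {"gripper":1,"tx":0,"ty":0,"tz":0.6,"rx":0,"ry":0,"rz":0},
    {"gripper":1,"tx":0,"ty":0,"tz":0.5,"rx":0,"ry":0,"rz":0},
    {"gripper":1,"tx":0,"ty":0,"tz":0.2,"rx":0,"ry":0,"rz":0},
  ],
  squeeze=60,
)

```text
clock: 28.22
position: [0.5727, 0.2871, 0.1359]
tool_rot: [179.4, 0.0, 91.9]
ft_force: [0.7, 0.2, -0.5]
grip_width: 0.0327
gripper_force: 59.9
```

```bash
python3 st.py; python3 - <<'E'
from wr import *
b=cams.camera("side"); p=cams.camera("wrist")
f=lambda q,y,x,h,w: cv2.resize(q["pixels"][y:y+h,x:x+w],(400,300),interpolation=cv2.INTER_CUBIC)
cv2.imwrite("pics/v7.png",np.hstack([f(p,0,0,384,512),f(b,70,130,150,200)])[:,:,::-1])
E
```

```text
28.225 [15.93, 20.88, 84.18, -0.17, 74.4, 14.08] [0.5727, 0.2871, 0.1359] [179.44, 0.03, 91.9] [0.7, 0.2, -0.5]
```

View pics/v7.png

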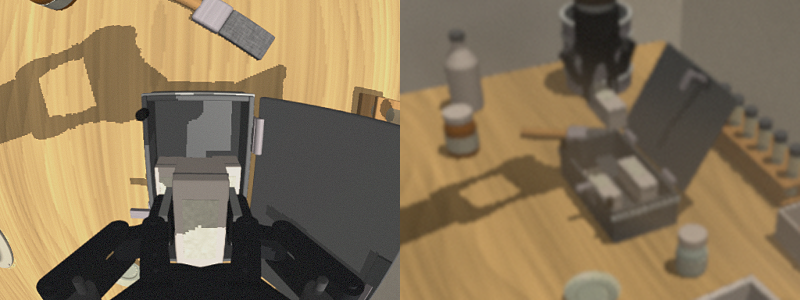

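The view shows the box held between the fingers with its two neighbours still standing in the case. I'm carrying it across to the tray.

arm_command(
  deltas=[
    {"gripper":1,"tx":0,"ty":-0.4,"tz":0.05,"rx":0,"ry":0,"rz":0},
    {"gripper":1,"tx":0,"ty":-0.7,"tz":0.05,"rx":0,"ry":0,"rz":0},
    {"gripper":1,"tx":0,"ty":-0.7,"tz":0,"rx":0,"ry":0,"rz":0},
    {"gripper":1,"tx":0,"ty":-0.7,"tz":0,"rx":0,"ry":0,"rz":0},
    {"gripper":1,"tx":0,"ty":-0.7,"tz":0,"rx":0,"ry":0,"rz":0},
    {"gripper":1,"tx":0,"ty":-0.7,"tz":0,"rx":0,"ry":0,"rz":0},
    {"gripper":1,"tx":0,"ty":-0.7,"tz":0,"rx":0,"ry":0,"rz":0},
    {"gripper":1,"tx":0,"ty":-0.7,"tz":0,"rx":0,"ry":0,"rz":0},
  ],
)

```text
clock: 29.32
position: [0.5697, -0.0335, 0.1371]
tool_rot: [179.9, 0.1, 91.8]
ft_force: [0.2, 0.3, -1.2]
grip_width: 0.0329
gripper_force: 59.8
```

arm_command(
  deltas=[
    {"gripper":1,"tx":0,"ty":-0.7,"tz":0,"rx":0,"ry":0,"rz":0},
    {"gripper":1,"tx":0,"ty":-0.7,"tz":0,"rx":0,"ry":0,"rz":0},
    {"gripper":1,"tx":0,"ty":-0.7,"tz":0,"rx":0,"ry":0,"rz":0},
    {"gripper":1,"tx":0,"ty":-0.7,"tz":0,"rx":0,"ry":0,"rz":0},
    {"gripper":1,"tx":0,"ty":-0.6,"tz":0,"rx":0,"ry":0,"rz":0},
    {"gripper":1,"tx":0,"ty":-0.3,"tz":0,"rx":0,"ry":0,"rz":0},
    {"gripper":1,"tx":0,"ty":0,"tz":0,"rx":0,"ry":0,"rz":0},
  ],
)

```text
clock: 30.2
position: [0.5705, -0.2539, 0.1378]
tool_rot: [179.8, 0.0, 91.8]
ft_force: [0.0, 1.0, -1.7]
grip_width: 0.0328
gripper_force: 59.8
```

```bash
python3 st.py; python3 - <<'E'
from box import *
a=cams.camera("scene"); b=cams.camera("side"); p=cams.camera("wrist")
s=status.observe(); zt=s["position"][2]+.02+.056-.0
for n,q in(("scene",a),("side",b),("wrist",p)):
    for t in("box_mid","tray","shell","pebble"):
        r=finder.cut_out(q,t)[:1]
        for k in r:
            m=np.argwhere(k["mask"])[:,::-1].astype(np.float32); print(n,t,round(float(k["confidence"]),2),np.round(k["xy"]).tolist(),cv2.boxPoints(cv2.minAreaRect(m)).round().astype(int).tolist(), (wonz if n=="wrist" else onz)(q,k["xy"],.012).round(3).tolist())
E
```

```text
30.2 [-35.13, 18.71, 86.7, 0.14, 74.38, -36.96] [0.5705, -0.2539, 0.1378] [179.76, 0.02, 91.79] [0.0, 1.0, -1.7]
scene box_mid 0.7 [265.0, 209.0] [[261, 199], [274, 199], [274, 219], [261, 219]] [0.588, 0.007, 0.012]
scene tray 0.57 [209.0, 247.0] [[161, 244], [216, 192], [256, 235], [201, 287]] [0.581, -0.241, 0.012]
scene shell 0.6 [216.0, 224.0] [[209, 226], [219, 216], [228, 225], [218, 235]] [0.525, -0.167, 0.012]
scene pebble 0.62 [238.0, 241.0] [[233, 236], [240, 236], [240, 243], [233, 243]] [0.627, -0.149, 0.012]
side box_mid 0.93 [318.0, 226.0] [[301, 217], [316, 202], [343, 229], [328, 244]] [0.665, -0.156, 0.012]
side tray 0.6 [305.0, 256.0] [[247, 235], [303, 188], [366, 264], [309, 311]] [0.564, -0.241, 0.012]
side shell 0.61 [213.0, 134.0] [[192, 133], [230, 133], [230, 139], [192, 139]] [0.572, 0.484, 0.012]
side pebble 0.5 [258.0, 145.0] [[203, 145], [281, 92], [318, 147], [240, 200]] [0.701, 0.329, 0.012]
wrist box_mid 0.79 [257.0, 263.0] [[220, 201], [293, 201], [293, 340], [220, 340]] [0.578, -0.363, 0.012]
wrist tray 0.72 [258.0, 142.0] [[135, 36], [352, 23], [367, 268], [150, 282]] [0.574, -0.217, 0.012]
wrist shell 0.69 [213.0, 88.0] [[188, 62], [242, 62], [242, 116], [188, 116]] [0.527, -0.162, 0.012]
wrist pebble 0.82 [307.0, 81.0] [[291, 66], [319, 66], [319, 94], [291, 94]] [0.622, -0.151, 0.012]
```

arm_command(
  deltas=[
    {"gripper":1,"tx":0,"ty":0,"tz":-0.5,"rx":0,"ry":0,"rz":0},
    {"gripper":1,"tx":0,"ty":0,"tz":-0.6,"rx":0,"ry":0,"rz":0},
    {"gripper":1,"tx":0,"ty":0,"tz":-0.5,"rx":0,"ry":0,"rz":0},
    {"gripper":1,"tx":0,"ty":0,"tz":-0.4,"rx":0,"ry":0,"rz":0},
    {"gripper":1,"tx":0,"ty":0,"tz":-0.2,"rx":0,"ry":0,"rz":0},
    {"gripper":1,"tx":0,"ty":0,"tz":-0.1,"rx":0,"ry":0,"rz":0},
    {"gripper":1,"tx":0,"ty":0,"tz":-0.05,"rx":0,"ry":0,"rz":0},
    {"gripper":1,"tx":0,"ty":0,"tz":0,"rx":0,"ry":0,"rz":0},
  ],
)

```text
clock: 31.95
position: [0.5719, -0.2536, -0.0016]
tool_rot: [179.6, 0.1, 91.9]
ft_force: [0.6, -0.5, -1.7]
grip_width: 0.0327
gripper_force: 59.9
```

arm_command(
  deltas=[
    {"gripper":1,"tx":0,"ty":0,"tz":-0.03,"rx":0,"ry":0,"rz":0},
    {"gripper":1,"tx":0,"ty":0,"tz":-0.03,"rx":0,"ry":0,"rz":0},
  ],
)

```text
clock: 32.2
position: [0.5718, -0.2535, -0.0055]
tool_rot: [179.6, 0.1, 91.9]
ft_force: [-0.6, 0.1, -0.2]
grip_width: 0.0329
gripper_force: 59.9
```

arm_command(
  deltas=[
    {"gripper":1,"tx":0,"ty":0,"tz":-0.03,"rx":0,"ry":0,"rz":0},
    {"gripper":1,"tx":0,"ty":0,"tz":0,"rx":0,"ry":0,"rz":0},
  ],
)

```text
clock: 32.45
position: [0.5713, -0.2531, -0.0079]
tool_rot: [179.7, 0.1, 91.9]
ft_force: [-0.6, -0.6, -1.1]
grip_width: 0.033
gripper_force: 59.9
```

arm_command(
  deltas=[
    {"gripper":1,"tx":0,"ty":0,"tz":-0.03,"rx":0,"ry":0,"rz":0},
    {"gripper":1,"tx":0,"ty":0,"tz":-0.03,"rx":0,"ry":0,"rz":0},
  ],
)

```text
clock: 32.7
position: [0.5715, -0.2533, -0.0113]
tool_rot: [179.7, 0.1, 91.9]
ft_force: [-0.4, 1.0, -1.1]
grip_width: 0.0329
gripper_force: 59.9
```

arm_command(
  deltas=[
    {"gripper":1,"tx":0,"ty":0,"tz":-0.025,"rx":0,"ry":0,"rz":0},
    {"gripper":1,"tx":0,"ty":0,"tz":0,"rx":0,"ry":0,"rz":0},
  ],
)

```text
clock: 32.95
position: [0.5713, -0.2532, -0.013]
tool_rot: [179.7, 0.1, 91.9]
ft_force: [0.2, 0.3, -1.7]
grip_width: 0.0328
gripper_force: 59.9
```

arm_command(
  deltas=[
    {"gripper":1,"tx":0,"ty":0,"tz":-0.025,"rx":0,"ry":0,"rz":0},
    {"gripper":1,"tx":0,"ty":0,"tz":0,"rx":0,"ry":0,"rz":0},
  ],
)

```text
clock: 33.2
position: [0.5717, -0.2534, -0.0139]
tool_rot: [179.7, 0.1, 91.9]
ft_force: [-1.3, 0.3, 1.3]
grip_width: 0.0328
gripper_force: 60.0
```

arm_command(
  deltas=[
    {"gripper":1,"tx":0,"ty":0,"tz":-0.025,"rx":0,"ry":0,"rz":0},
    {"gripper":1,"tx":0,"ty":0,"tz":0,"rx":0,"ry":0,"rz":0},
  ],
)

```text
clock: 33.45
position: [0.5717, -0.2534, -0.014]
tool_rot: [179.7, 0.1, 91.9]
ft_force: [-3.9, 3.2, 11.0]
grip_width: 0.0326
gripper_force: 61.4
```

Contact came at the predicted height. I'll ease off, release gently, and rise.

arm_command(
  deltas=[
    {"gripper":1,"tx":0,"ty":0,"tz":0.02,"rx":0,"ry":0,"rz":0},
    {"gripper":0.55,"tx":0,"ty":0,"tz":0,"rx":0,"ry":0,"rz":0},
    {"gripper":0.45,"tx":0,"ty":0,"tz":0,"rx":0,"ry":0,"rz":0},
    {"gripper":0.45,"tx":0,"ty":0,"tz":0,"rx":0,"ry":0,"rz":0},
    {"gripper":0.45,"tx":0,"ty":0,"tz":0.3,"rx":0,"ry":0,"rz":0},
    {"gripper":0.45,"tx":0,"ty":0,"tz":0.8,"rx":0,"ry":0,"rz":0},
    {"gripper":0.45,"tx":0,"ty":0,"tz":0.9,"rx":0,"ry":0,"rz":0},
    {"gripper":0.45,"tx":0,"ty":0,"tz":0.9,"rx":0,"ry":0,"rz":0},
  ],
)

```text
clock: 34.45
position: [0.5716, -0.2533, 0.1627]
tool_rot: [179.6, 0.1, 91.9]
ft_force: [0.2, -0.9, -0.6]
grip_width: 0.0467
gripper_force: 0.0
```

```bash
python3 st.py; python3 lid.py; python3 - <<'E'
from box import *
p=cams.camera("wrist"); a=cams.camera("scene"); b=cams.camera("side")
for n,q in(("w",p),("scene",a),("side",b)):
    for t in("box_mid","shell","pebble","jar_a"):
        for k in finder.cut_out(q,t)[:3]:
            if k["confidence"]<.5: continue
            m=np.argwhere(k["mask"])[:,::-1].astype(np.float32); f=wonz if n=="w" else onz
            c=cv2.boxPoints(cv2.minAreaRect(m)); P=np.array([f(q,u,.045 if t[0]=="b" else .012)[:2] for u in c]); print(n,t,round(float(k["confidence"]),2),P.round(3).tolist(),f(q,k["xy"],.045).round(3)[:2])
E
```

```text
34.45 [-35.03, 17.42, 85.4, 0.13, 76.76, -36.95] [0.5716, -0.2533, 0.1627] [179.6, 0.15, 91.89] [0.2, -0.9, -0.6]
[(np.float32(0.42), np.float64(2.0)), (np.float32(0.36), np.float64(2.04)), (np.float32(0.358), np.float64(1.96))]
w box_mid 0.57 [[0.558, -0.324], [0.556, -0.223], [0.589, -0.222], [0.594, -0.323]] [ 0.571 -0.268]
w box_mid 0.56 [[0.596, -0.152], [0.613, -0.132], [0.634, -0.151], [0.616, -0.171]] [ 0.614 -0.153]
w shell 0.7 [[0.501, -0.135], [0.555, -0.135], [0.557, -0.19], [0.501, -0.191]] [ 0.532 -0.165]
w pebble 0.76 [[0.606, -0.136], [0.634, -0.134], [0.635, -0.163], [0.608, -0.165]] [ 0.617 -0.154]
scene box_mid 0.58 [[0.557, -0.327], [0.554, -0.226], [0.607, -0.229], [0.61, -0.329]] [ 0.574 -0.279]
scene shell 0.65 [[0.491, -0.169], [0.525, -0.128], [0.567, -0.16], [0.534, -0.2]] [ 0.547 -0.18 ]
scene jar_a 0.71 [[0.275, 0.558], [0.316, 0.608], [0.413, 0.512], [0.373, 0.463]] [0.377 0.506]
scene jar_a 0.67 [[0.613, -0.034], [0.542, 0.026], [0.572, 0.063], [0.643, 0.002]] [0.601 0.001]
side box_mid 0.71 [[0.487, 0.364], [0.966, 0.671], [0.883, 0.198], [0.496, 0.023]] [0.677 0.291]
side box_mid 0.62 [[0.531, -0.237], [0.587, -0.217], [0.589, -0.335], [0.537, -0.35]] [ 0.56  -0.297]
side shell 0.58 [[0.514, -0.13], [0.561, -0.153], [0.534, -0.2], [0.488, -0.178]] [ 0.505 -0.193]
side pebble 0.51 [[0.612, -0.136], [0.632, -0.145], [0.62, -0.163], [0.602, -0.154]] [ 0.597 -0.173]
side jar_a 0.88 [[0.627, 0.101], [0.674, 0.078], [0.608, -0.039], [0.565, -0.018]] [ 0.6   -0.016]
side jar_a 0.67 [[0.364, 0.687], [0.433, 0.669], [0.383, 0.46], [0.321, 0.478]] [0.366 0.5  ]
side jar_a 0.52 [[0.62, 0.386], [0.932, 0.739], [0.98, 0.457], [0.684, 0.18]] [0.773 0.359]
```

```bash
python3 -c "
from workcell import order
print(order.finish_job())"
```

```text
the job is handed in; nothing more can be done
None
```

The job is handed in after about 34 s on the robot's clock: the lid was on its stop when I measured it after opening, and the middle box was set down on the tray floor (its outline there fits it lying flat) with its neighbours still standing in the case; the first catch attempt slipped and its retry bumped something at 12 N, likely the tab or lid edge, the first box push passed over the box tops, and I did not re-check every bystander at the end.

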